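# Pull the kit tote out, load the screwdrivers, book it

### The arm

A 6-joint arm with a two-finger parallel gripper is mounted at the origin on a cart in front of the work surface, level with it; the furniture and walls round the work are solid. World frame = base frame: x ahead of the robot, y to its left, z up, the work surface at z = 0. Lengths are in m, angles in rad, forces in N, time in s.
With the tool pointing down it reaches from about 0.425 to 0.95 m from the base axis. Payload 3.5 kg.
Tool frame: the origin (TCP) lies at the very end of the fingers, on their centre line; the grasp point (between the pads) lies 19 mm behind it; z points along the fingers, y is the direction in which the jaws open and shut (so a half turn about z gives the same grasp; the last joint's range is limited). The gripper opens to 85 mm and grips with 20 to 120 N. Pads are 22 mm wide; open, the fingers measure 114 mm over their backs; the gripper's body (76 mm by 85 mm) begins 54 mm behind the grasp point. The pads swing forward as they close: fully open they stand 13 mm farther back than shut.
Start: joints at [-1.394, 0.286, 1.577, -0, 1.279, -0.15], TCP at [0.217, -0.639, 0.231] pointing down, gripper open.
Joint ranges: [-2.77, 2.77], [-0.9, 2.22], [0.21, 2.48], [-1.53, 4.67], [0.24, 2.81], [-2.84, 2.84]. Speed limits (rad/s): [2.79, 2.79, 3.14, 3.14, 3.14, 3.14].

### API

Orientations are given as a unit quaternion [x, y, z, w].
In Python, from plant import get_state, read_camera, sign_off gives the robot as it stands.
- The arm moves only by the tool step_arm, never from a script. Its argument "targets" is a list that holds one entry, the list of rows, each a list of 5 numbers: the opening, from 0 (shut) to 1 (fully open), then the shift along the tool's x, y, z each as a share of 4 cm, from -1 to 1, then the turn about the tool's z as a share of 5 degrees, from -1 to 1. A call has 1 to 10 rows; each row shifts and turns the commanded pose from where the row before left it, along the tool's axes as they then stand; what a row does not reach is not made up. A row lasts 1/12 s, in which the tool goes at most 41.7 mm and 7.16 degrees, less where a joint would pass 70% of its speed; a pose out of reach is approached as far as the arm can. A call with a number of a shift or a turn outside -1 to 1 is refused whole. A call with a gripper value outside its range is refused whole. The fingers move at their own pace and stop on an object; "squeeze" is the grip in N (left out, the last holds). Time passes only in rows, so rows that do not move let the fingers close. It gives the time, the measured TCP pose, the force and the opening at its end, in the units of the state.
- get_state(): the state, without advancing time (a new reading comes with each control period).
- read_camera(name): name is "scene" or "top"; returns a dict with "pixels" (480x640x3 uint8, red, green, blue), "range_z" (480x640 float32, m along the optical axis (not along the pixel's ray), 0 where there is no reading), "mtx" (3x3 intrinsics, pixels), "rvec" (rotation vector, rad) and "tvec" (3), from world to camera coordinates, as OpenCV has them. Camera axes: x right, y down, z forward; pixel columns grow to the right and rows downward; lengths in m; the calibration is good to about 2 mm. A picture is of the moment at which its call begins.
- sign_off(): hands the job in, once; it reports no verdict.
The state is a dict: "time": time; "qpos": joint angles; "dq": joint speeds; "joint_efforts": joint torques, N m; "eef_pos": TCP position; "tcp_rot": TCP orientation; "contact_force": force on the tool from outside, world axes, zero at the start; "wrist_torque": the same for the moment, N m; "opening": opening from 0.0 (shut) to 1.0 (fully open).
Only numpy, scipy, OpenCV 4.12 (cv2) and the standard library are available. Lean on these libraries where they do the work, as an engineer would, in place of code of your own. Each camera call takes 0.05 s, during which the arm holds its last target.

### The job

Take the drag hook from its mat, hook its lip over the front wall of the grey tote and drag the tote out until no part of it is under the rack, then stand the hook back on its mat. Lay every loose small screwdriver flat on the tote's floor, lengthwise and side by side, all with their blades towards the tote's back (the wall nearest the rack). When they are all in, book the kit by squeezing the fixed scanner's trigger fully for a second and letting it go; leave the tape roll and the multimeter where they are.

Things in the scene. Friction and masses are not known exactly. Their poses are not given: they have to be found in the camera images.
- rack: fixed rack on the table's right, 280 wide, 255 deep, 150 mm high: four corner posts (244 mm clear between) and a top of slats, underside 132 mm up, over a bay at table level. Origin on the table, middle of the bay's front edge, where the slats begin; +x into the bay, which opens to -x (mostly to the left), z up. A heat sink and a jar stand on the rear half, up to 250 mm high
- tote: loose open grey tote, 190 (its x) by 200 (y) by 50 mm high, walls and floor 4 mm, 0.4 to 0.65 kg, empty at first. Origin at the middle of its underside; front wall (barcode label) at x = -95 mm, back wall at +95. It starts in the bay on the table, x nearly along the rack's x, its front wall 30 to 55 mm behind the bay's front edge, and slides
- hook: loose drag hook, 0.4 kg: steel foot 90 (x) by 70 (y) by 8 mm, on it an upright rubber grip 60 mm long (x), 14 thick (y), top at z = 92; from it a bar 18 mm wide runs to x = 203 at z = 59 to 65 mm, and its end turns down as a lip. Origin: middle of the foot's underside, x along the bar, z up. Stands alone on its foot, centre of mass x = 15. Grasp the grip from above across y, at z = 60 to 85 mm
- hook_tip (a point): middle of the lower edge of the hook's down-turned lip, at [200, 0, 35] mm in the hook's frame. The lip is 6 mm thick (x = 197 to 203) and 30 mm wide. With the foot on the table it reaches 15 mm below the tote's rim and the bar is 9 mm above the rim
- mat: black rubber parking mat fixed on the table, 130 mm (x) by 100 mm (y), 3 mm thick, on which the drag hook stands at the start, its bar along the mat's x within 0.2 rad. Origin at the middle of the mat's underside
- scanner: hand scanner fixed upside down in a holder: base plate 100 x 80 mm, head up to z = 60 mm, handle 24 mm (x = 0 to 24) by 26 mm (y) pointing up to z = 166 mm, black trigger upright in front of the handle. Origin on the table under the head, z up; -x is the way it looks and the trigger's side. It does not give
- squeeze (a point): where to squeeze handle and trigger together, at [3, 0, 130] mm in the scanner's frame: fingers come from above and close along the scanner's x, one on the handle's back (x = 24), one on the trigger's front (x = -18); 42 mm over both with the trigger out, about 32 mm when fully squeezed
- trigger (a joint): the scanner's trigger, a sprung lever 16 mm wide, hinged at its lower end at z = 66 mm and 78 mm long; 0 rad out, 0.16 rad fully squeezed (top end moved to +x towards the handle); about 5 N at the squeeze point holds it fully in, and it springs back when let go
- driver_a: loose small screwdriver, 144 mm long, 30 g, on the table at the left (absent in some starts: no pose). Origin on its underside midway along; x along it to the blade's end, z up as it first lies. Handle x = -68 to 0 mm, 14 wide, 16 high; blade 5 mm thick on to x = 72, 8 mm above the underside. Grasp the handle from above, about x = -30 mm
- driver_a_blade (a point): blade end of driver_a, at [70, 0, 8] mm in its frame
- driver_a_mid (a point): middle of driver_a on its long axis, at [0, 0, 8] mm in its frame
- driver_b: loose small screwdriver, 144 mm long, 30 g, on the table at the left (absent in some starts: no pose). Origin on its underside midway along; x along it to the blade's end, z up as it first lies. Handle x = -68 to 0 mm, 14 wide, 16 high; blade 5 mm thick on to x = 72, 8 mm above the underside. Grasp the handle from above, about x = -30 mm
- driver_b_blade (a point): blade end of driver_b, at [70, 0, 8] mm in its frame
- driver_b_mid (a point): middle of driver_b on its long axis, at [0, 0, 8] mm in its frame
- driver_c: loose small screwdriver, 144 mm long, 30 g, on the table at the left (absent in some starts: no pose). Origin on its underside midway along; x along it to the blade's end, z up as it first lies. Handle x = -68 to 0 mm, 14 wide, 16 high; blade 5 mm thick on to x = 72, 8 mm above the underside. Grasp the handle from above, about x = -30 mm
- driver_c_blade (a point): blade end of driver_c, at [70, 0, 8] mm in its frame
- driver_c_mid (a point): middle of driver_c on its long axis, at [0, 0, 8] mm in its frame
- driver_d: loose small screwdriver, 144 mm long, 30 g, on the table at the left (absent in some starts: no pose). Origin on its underside midway along; x along it to the blade's end, z up as it first lies. Handle x = -68 to 0 mm, 14 wide, 16 high; blade 5 mm thick on to x = 72, 8 mm above the underside. Grasp the handle from above, about x = -30 mm
- driver_d_blade (a point): blade end of driver_d, at [70, 0, 8] mm in its frame
- driver_d_mid (a point): middle of driver_d on its long axis, at [0, 0, 8] mm in its frame
- tape_yellow: bystander, to be left where it is: yellow roll of tape, 58 mm across and 19 mm high, lying flat by the screwdrivers. Origin at the middle of its underside
- multimeter: bystander, to be left where it is: hand multimeter, 145 x 70 x 43 mm, lying at the front right of the table. Origin at the middle of its underside

How it is judged:
On the way, in this order (a step that is already met when the one before it is completed fails the run):
1. the hook's lip reaches into the tote behind its front wall, the tote still in the bay (x of hook_tip in the frame of tote between -0.095 and -0.03 m and y of hook_tip in the frame of tote between -0.1 and 0.1 m and z of hook_tip in the frame of tote between 0 and 0.049 m and x of tote in the frame of rack above 0 m), for 0.1 s.
2. the tote is dragged right out in front of the rack, the hook's lip still behind its front wall (x of tote in the frame of rack between -0.3 and -0.097 m and angle between tote's own z axis and vertical below 0.15 rad and x of hook_tip in the frame of tote between -0.095 and -0.03 m and y of hook_tip in the frame of tote between -0.1 and 0.1 m and z of hook_tip in the frame of tote between 0 and 0.049 m), for 0.1 s.
3. the drag hook stands on its mat again, let go (horizontal distance between hook and mat below 0.045 m and angle between hook's own z axis and vertical below 0.1 rad and height (world z) of hook below 0.012 m and contact force between the fingers and hook below 0.3 N), for 0.3 s.
4. every screwdriver lies flat in the tote, blade to the back (x of driver_a_mid in the frame of tote between -0.04 and 0.04 m and y of driver_a_mid in the frame of tote between -0.097 and 0.097 m and z of driver_a_mid in the frame of tote between 0 and 0.02 m and angle between driver_a's own x axis and vertical between 1.42 and 1.72 rad and angle between the x axis of each of driver_a, driver_b, driver_c, driver_d and the x axis of tote, either way round below 0.35 rad and x of each of driver_a_blade, driver_b_blade, driver_c_blade, driver_d_blade in the frame of tote above 0 m and linear speed of each of driver_a, driver_b, driver_c, driver_d below 0.03 m/s and contact force between the fingers and driver_a below 0.3 N and x of driver_b_mid in the frame of tote between -0.04 and 0.04 m and y of driver_b_mid in the frame of tote between -0.097 and 0.097 m and z of driver_b_mid in the frame of tote between 0 and 0.02 m and angle between driver_b's own x axis and vertical between 1.42 and 1.72 rad and contact force between the fingers and driver_b below 0.3 N and x of driver_c_mid in the frame of tote between -0.04 and 0.04 m and y of driver_c_mid in the frame of tote between -0.097 and 0.097 m and z of driver_c_mid in the frame of tote between 0 and 0.02 m and angle between driver_c's own x axis and vertical between 1.42 and 1.72 rad and contact force between the fingers and driver_c below 0.3 N and x of driver_d_mid in the frame of tote between -0.04 and 0.04 m and y of driver_d_mid in the frame of tote between -0.097 and 0.097 m and z of driver_d_mid in the frame of tote between 0 and 0.02 m and angle between driver_d's own x axis and vertical between 1.42 and 1.72 rad and contact force between the fingers and driver_d below 0.3 N), for 0.2 s.
5. the scanner's trigger is fully squeezed and held (value of joint trigger above 0.125 rad), for 0.4 s.
6. the trigger is let go (value of joint trigger below 0.04 rad and contact force between the fingers and trigger below 0.3 N), for 0.2 s.
At the end, for the whole second after the job is handed in: Tote level in front of the rack, its middle 97 to 300 mm out; hook upright on the mat within 45 mm of its middle; each screwdriver level on the tote's floor, within 40 mm of its middle lengthwise and 0.35 rad of its length, blade to the back; trigger out; all released and at rest (all of step 3 and all of step 4 and x of tote in the frame of rack between -0.3 and -0.097 m and angle between tote's own z axis and vertical below 0.15 rad and linear speed of tote below 0.02 m/s and value of joint trigger below 0.04 rad); the robot touches nothing.
It fails at once if the tote is tipped by more than 0.45 rad (angle between tote's own z axis and vertical above 0.45 rad).
It fails at once if a bystander (tape roll, multimeter) is moved more than 40 mm (distance of any of tape_yellow, multimeter from where it was at the start of the episode above 0.04 m).
Of driver_a, driver_b, driver_c, driver_d only 3 to 4 are there at a start; the rules pass over those that are not, and their reading is None.
At some moment in a run one of driver_a, driver_b, driver_c, driver_d may be knocked a few centimetres aside while the robot is not near it.
Once in a run the grip may slacken for a moment while it holds something.
It also fails if it takes over 210 s, if anything falls off the work surface, if the arm or the gripper's body presses on something with over 40 N, if the wrist force passes 120 N, or if a joint passes its speed limit or range.

## Working session

There is one attempt and no reset: what is moved stays moved. The work goes in short steps, Python scripts to look and compute and a tool call to move; the robot and the scene stay as the last step left them, time stands still between calls to the robot, and variables do not carry over. Pictures are saved under pics/ and viewed, and the job is handed in when it is done.

Besides the shell and the picture viewer there is one more tool, called as name(argument=value, ...), one argument or row to a line, values as JSON. step_arm: Moves the arm, as the interface text tells. Shift numbers are shares of 4 cm and turn numbers shares of 5 degrees, none past 1 either way. Its arguments: {"type":"object","properties":{"targets":{"type":"array"},"squeeze":{"type":"number"}},"required":["targets"]}

```bash
ls; mkdir -p pics; cat > h.py <<'E'
import numpy as np, cv2
from plant import get_state, read_camera, sign_off
from scipy.spatial.transform import Rotation as R
def cam(name):
    c=read_camera(name); c['R']=cv2.Rodrigues(np.array(c['rvec'],float))[0]; c['t']=np.array(c['tvec'],float).ravel(); c['K']=np.array(c['mtx'],float)
    return c
def save(c,fn): cv2.imwrite('pics/'+fn,cv2.cvtColor(c['pixels'],cv2.COLOR_RGB2BGR))
def ray(c,u,v,z):
    d=c['R'].T@np.linalg.inv(c['K'])@np.array([u,v,1.0]); o=-c['R'].T@c['t']
    return o+d*(z-o[2])/d[2]
def cloud(c):
    v,u=np.mgrid[0:480,0:640]; Z=c['range_z']
    p=np.stack([(u-c['K'][0,2])/c['K'][0,0]*Z,(v-c['K'][1,2])/c['K'][1,1]*Z,Z],-1)
    P=(p-c['t'])@c['R']; P[Z<=0]=np.nan
    return P
def proj(c,P):
    q=c['K']@(c['R']@np.array(P,float)+c['t']); return q[:2]/q[2]
def st():
    s=get_state(); r=R.from_quat(s['tcp_rot']).as_matrix()
    print('t',round(s['time'],2),'p',np.round(s['eef_pos'],4),'x',np.round(r[:,0],3),'y',np.round(r[:,1],3),'z',np.round(r[:,2],3),'F',np.round(s['contact_force'],1),'op',round(s['opening'],3),'q',np.round(s['qpos'],2))
    return s,r
E
python3 - <<'E'
from h import *
st()
for n in ['scene','top']:
    c=cam(n); save(c,n+'0.png'); print(n,c['K'].round(1).tolist(),(-c['R'].T@c['t']).round(3),c['R'].round(2).tolist())
E
```

```text
pics
t 0.0 p [ 0.2166 -0.6386  0.2299] x [0.947 0.321 0.   ] y [ 0.321 -0.947 -0.002] z [-0.     0.002 -1.   ] F [ 0.4 -0.7 -0.4] op 1.002 q [-1.39  0.29  1.58 -0.    1.28 -0.15]
scene [[548.0, 0.0, 327.9], [0.0, 548.0, 238.6], [0.0, 0.0, 1.0]] [0.042 1.015 0.83 ] [[-0.9, -0.44, -0.01], [-0.23, 0.49, -0.84], [0.37, -0.75, -0.54]]
top [[540.2, 0.0, 321.1], [0.0, 540.2, 235.4], [0.0, 0.0, 1.0]] [0.386 0.021 1.412] [[0.02, -1.0, -0.01], [-1.0, -0.01, -0.1], [0.1, 0.01, -1.0]]
```

View pics/top0.png

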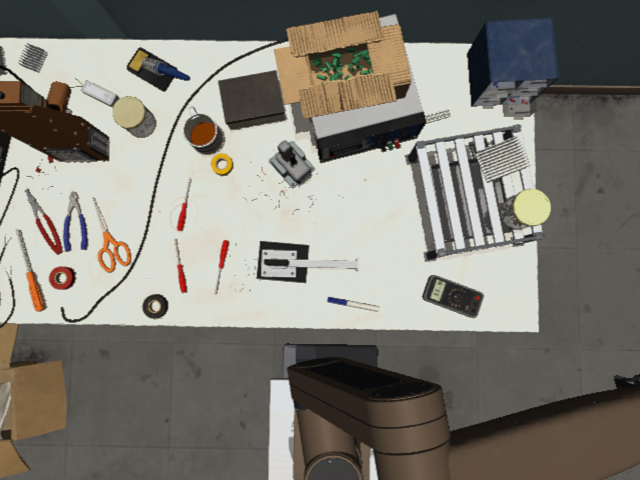

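View pics/scene0.png

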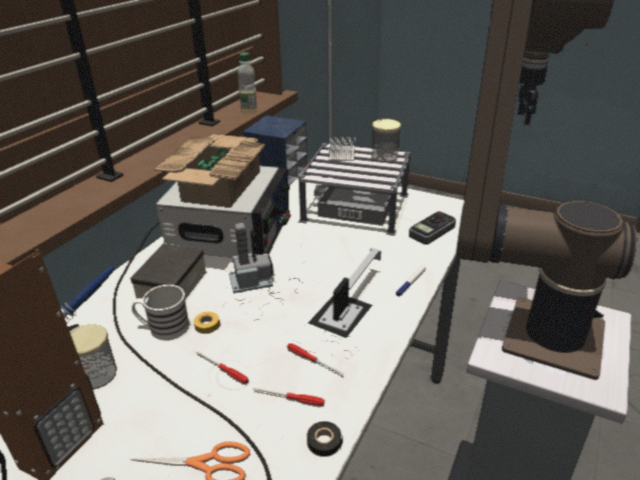

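The top view shows three red screwdrivers at (185,205), (180,265) and (222,267). The hook and mat are at (285,262) with the bar running right to (357,265). The scanner is at (292,163), the rack spans about (415–540, 125–260), the multimeter is at (452,296) and the tape at (221,164). Next I'll measure these.

```bash
python3 - <<'E'
from h import *
c=cam('top'); im=cv2.cvtColor(c['pixels'],cv2.COLOR_RGB2BGR)
cv2.imwrite('pics/topA.png',cv2.resize(im[115:335,400:560],None,fx=3.6/1.4,fy=3.6/1.4,interpolation=cv2.INTER_CUBIC))
cv2.imwrite('pics/topB.png',cv2.resize(im[130:310,160:380],None,fx=3.3,fy=3.3,interpolation=cv2.INTER_CUBIC))
P=cloud(c); np.save('P.npy',P)
hsv=cv2.cvtColor(im,cv2.COLOR_BGR2HSV)
m=(((hsv[...,0]<8)|(hsv[...,0]>172))&(hsv[...,1]>140)&(hsv[...,2]>90)).astype(np.uint8)
n,l,s,ce=cv2.connectedComponentsWithStats(m)
for i in range(1,n):
    if s[i,4]>15:
        ys,xs=np.where(l==i); pts=np.array([ray(c,x,y,.010)[:2] for x,y in zip(xs,ys)])
        (cx,cy),(w,h),a=cv2.minAreaRect(pts.astype(np.float32)); print(s[i].tolist(),ce[i].round(1),'xy',pts.mean(0).round(4),round(w,3),round(h,3))
# scene image zoom
c2=cam('scene'); im2=cv2.cvtColor(c2['pixels'],cv2.COLOR_RGB2BGR)
cv2.imwrite('pics/scA.png',cv2.resize(im2[130:260,280:480],None,fx=4,fy=4,interpolation=cv2.INTER_CUBIC))
cv2.imwrite('pics/scB.png',cv2.resize(im2[210:350,180:400],None,fx=3.6,fy=3.6,interpolation=cv2.INTER_CUBIC))
E
```

```text
[396, 142, 4, 6, 16] [397.4 144.2] xy [ 0.7659 -0.1646] 0.014 0.007
[178, 203, 8, 28, 129] [181.6 217.4] xy [0.5623 0.3997] 0.014 0.073
[36, 215, 26, 39, 301] [ 50.2 235. ] xy [0.511  0.7426] 0.108 0.035
[219, 240, 9, 28, 133] [223.  252.8] xy [0.4711 0.288 ] 0.015 0.072
[178, 264, 8, 28, 131] [181.5 278.9] xy [0.4018 0.3937] 0.072 0.015
[50, 267, 22, 22, 260] [ 60.7 277.5] xy [0.4006 0.708 ] 0.054 0.055
```

View pics/topA.png

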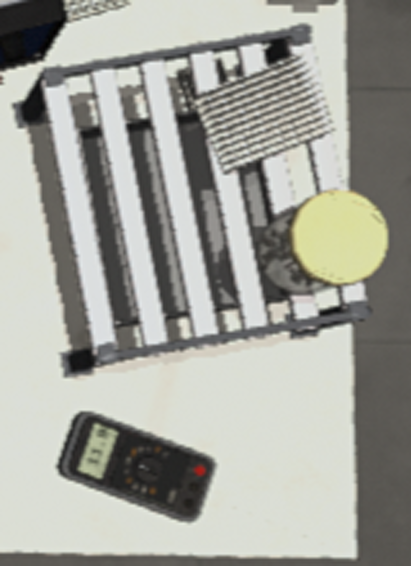

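View pics/topB.png

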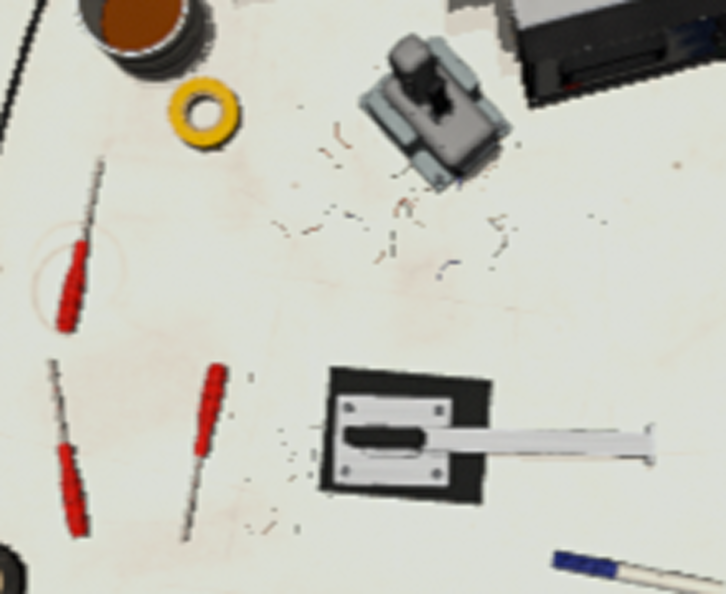

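View pics/scA.png

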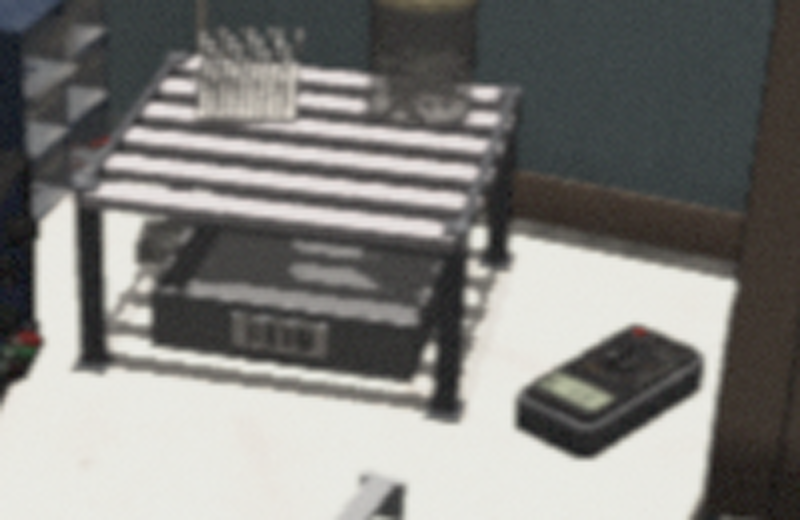

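View pics/scB.png

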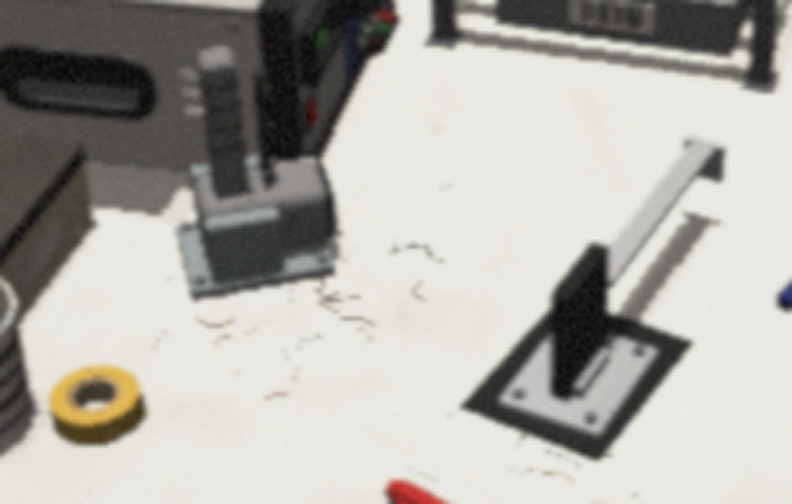

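Only three drivers are present. The tote is visible under the rack, with its barcode facing left. I'll fit the rack, tote, hook and scanner from the depth data.

```bash
cat > fit.py <<'E'
from h import *
def rect(pts,name):
    (cx,cy),(w,h),a=cv2.minAreaRect(pts.astype(np.float32)); b=cv2.boxPoints(((cx,cy),(w,h),a))
    print(name,len(pts),'c',round(cx,4),round(cy,4),'wh',round(w,4),round(h,4),'corners',b.round(3).tolist())
    return b
E
python3 - <<'E'
from fit import *
c=cam('top');P=cloud(c); c2=cam('scene');P2=cloud(c2)
for nm,Q in (('top',P),('scene',P2)):
    f=Q.reshape(-1,3)
    r=f[(f[:,0]>.35)&(f[:,0]<.9)&(f[:,1]<-.18)&(f[:,1]>-.6)]
    s=r[(r[:,2]>.138)&(r[:,2]<.158)]; rect(s[:,:2],nm+' slats')
    t=r[(r[:,2]>.040)&(r[:,2]<.056)&(r[:,1]<-.2)]; 
    print(len(t)); 
    k=f[(f[:,0]>.35)&(f[:,0]<.6)&(f[:,1]>-.12)&(f[:,1]<.3)]
    g=k[(k[:,2]>.08)&(k[:,2]<.105)]; rect(g[:,:2],nm+' grip'); print(g.mean(0))
    b=k[(k[:,2]>.06)&(k[:,2]<.075)]; rect(b[:,:2],nm+' bar')
    ft=k[(k[:,2]>.007)&(k[:,2]<.016)]; rect(ft[:,:2],nm+' foot')
    q=f[(f[:,0]>.6)&(f[:,0]<.8)&(f[:,1]>.05)&(f[:,1]<.25)]
    for lo,hi in((.15,.18),(.1,.15),(.05,.066),(.04,.07)):
        h=q[(q[:,2]>lo)&(q[:,2]<hi)]
        if len(h)>3: rect(h[:,:2],nm+' scanner %g'%lo)
    
# tote: look at scene: points dump on a coarse map
f=P2.reshape(-1,3)
t=f[(f[:,0]>.4)&(f[:,0]<.85)&(f[:,1]<-.2)&(f[:,1]>-.6)&(f[:,2]>.045)&(f[:,2]<.056)]
rect(t[:,:2],'tote?')
t2=f[(f[:,0]>.4)&(f[:,0]<.85)&(f[:,1]<-.2)&(f[:,1]>-.6)&(f[:,2]>.01)&(f[:,2]<.044)]
np.save('t.npy',t);np.save('t2.npy',t2)
img=np.full((600,600,3),255,np.uint8)
for A,col in((f[(f[:,2]>.135)&(f[:,2]<.16)],(200,200,0)),(t2,(0,0,255)),(t,(0,0,0))):
    for x,y,z in A:
        u=int((-.15-y)*1200);v=int((.85-x)*1200)
        if 0<=u<600 and 0<=v<600: cv2.circle(img,(u,v),1,col,-1)
cv2.imwrite('pics/map.png',img)
E
```

```text
top slats 7009 c 0.6814 -0.3512 wh 0.3423 0.4371 corners [[0.46299999952316284, -0.5220000147819519], [0.8999999761581421, -0.5220000147819519], [0.8999999761581421, -0.18000000715255737], [0.46299999952316284, -0.18000000715255737]]
397
top grip 145 c 0.4465 0.1418 wh 0.0591 0.0137 corners [[0.4390000104904175, 0.1120000034570694], [0.453000009059906, 0.1120000034570694], [0.45399999618530273, 0.17100000381469727], [0.4399999976158142, 0.17100000381469727]]
[0.44629583 0.14185793 0.09499381]
top bar 522 c 0.4458 0.0485 wh 0.2173 0.0275 corners [[0.4300000071525574, -0.05999999865889549], [0.4569999873638153, -0.05999999865889549], [0.4620000123977661, 0.15700000524520874], [0.4339999854564667, 0.15700000524520874]]
top foot 1140 c 0.4736 0.0911 wh 0.4175 0.2471 corners [[0.3490000069141388, -0.11699999868869781], [0.597000002861023, -0.11800000071525574], [0.5979999899864197, 0.30000001192092896], [0.35100001096725464, 0.30000001192092896]]
top scanner 0.15 153 c 0.7388 0.0837 wh 0.0419 0.1151 corners [[0.6850000023841858, 0.11400000005960464], [0.7599999904632568, 0.026000000536441
[... 2204 characters left out ...]
999978542328]]
scene scanner 0.05 578 c 0.7212 0.0859 wh 0.0922 0.1482 corners [[0.6370000243186951, 0.10899999737739563], [0.7379999756813049, 0.0], [0.8050000071525574, 0.06300000101327896], [0.7039999961853027, 0.1720000058412552]]
scene scanner 0.04 751 c 0.7188 0.0861 wh 0.0939 0.1482 corners [[0.6349999904632568, 0.1120000034570694], [0.7310000061988831, -0.0010000000474974513], [0.8029999732971191, 0.05999999865889549], [0.7059999704360962, 0.17299999296665192]]
tote? 287 c 0.6449 -0.3307 wh 0.3296 0.252 corners [[0.46000000834465027, -0.2370000034570694], [0.5059999823570251, -0.48500001430511475], [0.8299999833106995, -0.42500001192092896], [0.7839999794960022, -0.1770000010728836]]
```

View pics/map.png

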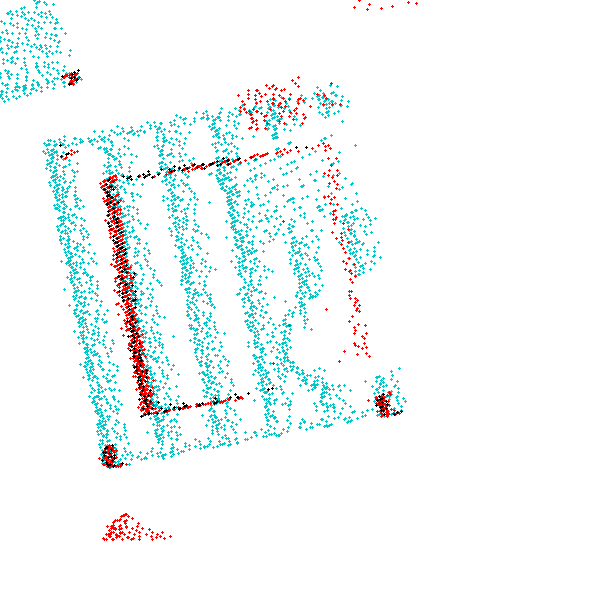

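```bash
python3 - <<'E'
from fit import *
c2=cam('scene');P2=cloud(c2);f2=P2.reshape(-1,3);f2=f2[~np.isnan(f2[:,0])]
c=cam('top');P=cloud(c);f=P.reshape(-1,3);f=f[~np.isnan(f[:,0])]
px=lambda u,v:np.array([.85-v/1200,-.15-u/1200])
a=px(47,140);b=px(104,465)
ry=(a-b)/np.linalg.norm(a-b)
for it in range(2):
    rx=np.array([ry[1],-ry[0]]); o=(a+b)/2
    for nm,F in(('top',f),('scene',f2)):
        L=np.c_[(F[:,:2]-o)@rx,(F[:,:2]-o)@ry,F[:,2]]
        s=L[(L[:,2]>.135)&(L[:,2]<.157)&(abs(L[:,1])<.2)&(L[:,0]>-.04)&(L[:,0]<.3)]
        # front edge by bins
        e=[]
        for y in np.arange(-.125,.126,.01):
            k=s[abs(s[:,1]-y)<.005]
            if len(k)>3: e.append((y,np.percentile(k[:,0],4)))
        e=np.array(e); p=np.polyfit(e[:,0],e[:,1],1); print(nm,'front edge',p.round(4),'resid',np.std(e[:,1]-np.polyval(p,e[:,0])).round(4),'y ext',np.percentile(s[:,1],[.3,1,99,99.7]).round(4))
        t=L[(L[:,2]>.012)&(L[:,2]<.046)&(abs(L[:,1])<.108)&(L[:,0]>0.02)&(L[:,0]<.085)]
        if nm=='scene':
            w=[]
            for y in np.arange(-.09,.091,.01):
                k=t[abs(t[:,1]-y)<.005]
                if len(k)>3: w.append((y,np.median(k[:,0])))
            w=np.array(w);pw=np.polyfit(w[:,0],w[:,1],1);print('tote front',pw.round(4))
            r=L[(L[:,2]>.03)&(L[:,2]<.056)&(L[:,0]>.07)&(L[:,0]<.15)]
            print('side rims',np.percentile(r[r[:,1]<-.05][:,1],[5,50,95]).round(4) if (r[:,1]<-.05).any() else None,np.percentile(r[r[:,1]>.05][:,1],[5,50,95]).round(4))
    print('o',o,'ry',ry,'rx',rx)
    break
# mat/hook from hand-picked pixels in top
T=lambda u,v,z: ray(c,160+u/3.3,130+v/3.3,z)[:2]
m=[T(*k,.003) for k in((331,367),(491,380),(482,503),(320,490))]; print('mat',np.round(m,4).tolist(),'c',np.mean(m,0).round(4), 'x dir',((m[1]+m[2]-m[0]-m[3])/2).round(4))
m=[T(*k,.011) for k in((337,395),(452,398),(448,486),(335,484))]; print('foot',np.round(m,4).tolist(),'c',np.mean(m,0).round(4),'x dir',((m[1]+m[2]-m[0]-m[3])/2).round(4))
m=[T(652,430,.065),T(650,462,.065)];print('tip',np.round(m,4),np.mean(m,0).round(4))
# scanner
q=f[(f[:,0]>.62)&(f[:,0]<.80)&(f[:,1]>.0)&(f[:,1]<.2)]
for z in((.155,.175),(.05,.066)):
    k=q[(q[:,2]>z[0])&(q[:,2]<z[1])]; k=k[(k[:,1]>.06)]; rect(k[:,:2],str(z))
E
```

```text
top front edge [-0.0085  0.0063] resid 0.001 y ext [-0.1376 -0.1362  0.1899  0.1966]
scene front edge [-0.0085  0.0012] resid 0.0012 y ext [-0.139  -0.1378  0.1863  0.1944]
tote front [0.0065 0.0433]
side rims [-0.2912 -0.2561 -0.1009] [0.0923 0.0941 0.492 ]
o [ 0.59791667 -0.21291667] ry [0.98496607 0.1727479 ] rx [ 0.1727479  -0.98496607]
mat [[0.5035, 0.1926], [0.495, 0.0654], [0.3977, 0.0708], [0.406, 0.1988]] c [0.4505 0.1319] x dir [-0.0084 -0.1276]
foot [[0.4807, 0.1863], [0.4797, 0.0956], [0.4105, 0.0974], [0.4108, 0.1861]] c [0.4454 0.1414] x dir [-0.0006 -0.0897]
tip [[ 0.4541 -0.0588]
 [ 0.43   -0.0575]] [ 0.4421 -0.0582]
(0.155, 0.175) 110 c 0.7163 0.1221 wh 0.0248 0.0258 corners [[0.6990000009536743, 0.12600000202655792], [0.7139999866485596, 0.10400000214576721], [0.734000027179718, 0.11900000274181366], [0.718999981880188, 0.14000000059604645]]
(0.05, 0.066) 673 c 0.7176 0.0874 wh 0.0941 0.1317 corners [[0.6389999985694885, 0.10499999672174454], [0.7260000109672546, 0.007000000216066837], [0.796999990940094, 0.07000000029802322], [0.7089999914169312, 0.1679999977350235]]
```

Measurements:
- **Hook:** at about (0.446, 0.1415), bar yaw −91°.
- **Rack:** front middle at about (0.598, −0.213), yaw −79.6°.
- **Tote:** front wall 43 mm behind the bay edge.

I'll turn the tool first, then travel.

step_arm(
  targets=[
    [[1,0,0,0,-1],[1,0,0,0,-1],[1,0,0,0,-1],[1,0,0,0,-1],[1,0,0,0,-1],[1,0,0,0,-1],[1,0,0,0,-1],[1,0,0,0,-1],[1,0,0,0,-1],[1,0,0,0,-1]],
  ],
)

```text
time: 1.23
eef_pos: [0.2167, -0.6393, 0.2314]
tcp_rot: [0.824, 0.566, -0.0, 0.0]
contact_force: [-0.3, -0.7, 0.1]
opening: 0.999
```

step_arm(
  targets=[
    [[1,0,0,0,-1],[1,0,0,0,-1],[1,0,0,0,-1],[1,0,0,0,-1],[1,0.8,0.4,0,0],[1,0.8,0.4,0,0],[1,0.8,0.4,0,0],[1,0.8,0.4,0,0],[1,0.8,0.4,0,0],[1,0.8,0.4,0,0]],
  ],
)

```text
time: 2.07
eef_pos: [0.3174, -0.4479, 0.2314]
tcp_rot: [0.715, 0.699, 0.0, 0.0]
contact_force: [1.2, -0.5, 0.6]
opening: 0.998
```

step_arm(
  targets=[
    [[1,0.8,0.4,0,0],[1,0.8,0.4,0,0],[1,0.8,0.4,0,0],[1,0.8,0.4,0,0],[1,0.8,0.4,0,0],[1,0.8,0.4,0,0],[1,0.9,0.1,0,0],[1,0.9,0.1,0,0],[1,0.9,0.1,0,0],[1,0.9,0.1,0,0]],
  ],
)

```text
time: 2.9
eef_pos: [0.4364, -0.1143, 0.2316]
tcp_rot: [0.715, 0.699, 0.0, 0.0]
contact_force: [0.6, -0.1, -0.1]
opening: 1.002
```

```bash
cat >> h.py <<'E'
def to(p,yaw=None):
    s,r=st(); d=np.array(p)-s['eef_pos']; l=r.T@d
    y=np.degrees(np.arctan2(r[1,0],r[0,0])); print('yaw',y.round(2),'tool shift /4cm',(l/.04).round(2),'mm',(l*1000).round(1),'turn/5deg',None if yaw is None else round(-(((yaw-y+180)%360)-180)/5,2))
E
python3 -c "
from h import *
to([.446,.1415,.23],88.9)"
```

```text
t 2.9 p [ 0.4364 -0.1143  0.2316] x [ 0.023  1.    -0.   ] y [ 1.    -0.023  0.001] z [ 0.001 -0.    -1.   ] F [ 0.6 -0.1 -0.1] op 1.002 q [-0.48 -0.23  2.1   0.    1.27 -0.46]
yaw 88.71 tool shift /4cm [6.4  0.1  0.04] mm [256.    3.8   1.5] turn/5deg -0.04
```

step_arm(
  targets=[
    [[1,0.8,0,0,0],[1,0.8,0,0,0],[1,0.8,0,0,0],[1,0.8,0,0,0],[1,0.8,0,0,0],[1,0.8,0,0,0],[1,0.8,0,0,0],[1,0.8,0.1,0,0],[1,0,0,0,0],[1,0,0,0,0]],
  ],
)

```text
time: 3.73
eef_pos: [0.4459, 0.1411, 0.2314]
tcp_rot: [0.714, 0.7, -0.0, 0.0]
contact_force: [-0.4, 0.2, -0.5]
opening: 0.995
```

```bash
python3 -c "
from h import *
to([.446,.1415,.055],88.9)"
```

```text
t 3.73 p [0.4459 0.1411 0.2314] x [ 0.019  1.    -0.   ] y [ 1.    -0.019  0.   ] z [ 0. -0. -1.] F [-0.4  0.2 -0.5] op 0.995 q [ 0.09 -0.19  2.07 -0.    1.26  0.11]
yaw 88.93 tool shift /4cm [0.01 0.   4.41] mm [5.000e-01 1.000e-01 1.764e+02] turn/5deg 0.01
```

step_arm(
  targets=[
    [[1,0,0,0.8,0],[1,0,0,0.8,0],[1,0,0,0.8,0],[1,0,0,0.8,0],[1,0,0,0.6,0],[1,0,0,0.6,0],[0,0,0,0,0],[0,0,0,0,0],[0,0,0,0,0],[0,0,0,0,0]],
  ],
  squeeze=80,
)

```text
time: 4.57
eef_pos: [0.4479, 0.1396, 0.0575]
tcp_rot: [0.715, 0.699, 0.002, 0.001]
contact_force: [0.0, 0.0, -0.5]
opening: 0.455
```

step_arm(
  targets=[
    [[0,0,0,0,0],[0,0,0,0,0],[0,0,0,0,0],[0,0,0,0,0]],
  ],
)

```text
time: 4.9
eef_pos: [0.4471, 0.1398, 0.0569]
tcp_rot: [0.715, 0.699, 0.001, 0.001]
contact_force: [-1.8, -1.4, 6.8]
opening: 0.154
```

```bash
python3 -c "
from h import *
st(); c=cam('scene'); save(c,'s1.png')"
```

```text
t 4.9 p [0.4471 0.1398 0.0569] x [ 0.022  1.    -0.   ] y [ 1.    -0.022  0.002] z [ 0.002 -0.    -1.   ] F [-1.8 -1.4  6.8] op 0.154 q [ 0.09  0.06  2.2  -0.    0.89  0.11]
```

View pics/s1.png

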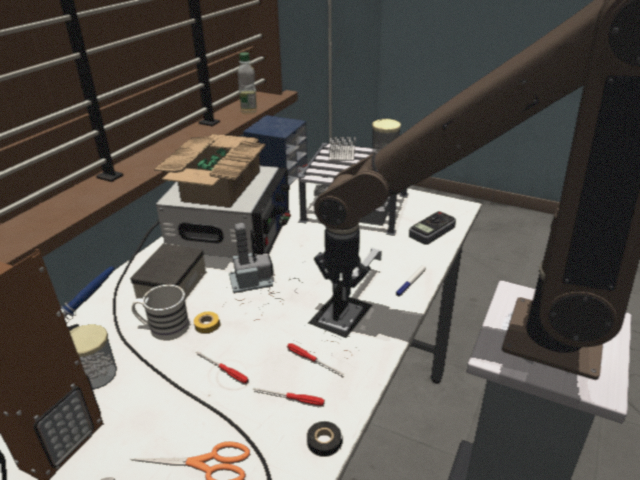

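step_arm(
  targets=[
    [[0,0,0,-0.5,0],[0,0,0,-0.5,0],[0,0,0,0,-0.55],[0,0,0,0,-0.55],[0,0,0,0,-0.55],[0,0,0,0,-0.55],[0,0,0,0,0],[0,0,0,0,0]],
  ],
)

```text
time: 5.62
eef_pos: [0.4452, 0.1399, 0.0945]
tcp_rot: [0.645, 0.764, -0.001, -0.001]
contact_force: [0.3, -0.5, -4.6]
opening: 0.155
```

```bash
python3 - <<'E'
from h import *
to([.5574,.0156,.097],100)
c=cam('scene'); save(c,'s2.png')
E
```

```text
t 5.62 p [0.4452 0.1399 0.0945] x [-0.168  0.986  0.   ] y [ 0.986  0.168 -0.002] z [-0.002 -0.    -1.   ] F [ 0.3 -0.5 -4.6] op 0.155 q [ 0.09 -0.01  2.18  0.    0.97 -0.08]
yaw 99.66 tool shift /4cm [-3.53  2.24 -0.07] mm [-141.3   89.8   -2.8] turn/5deg -0.07
```

View pics/s2.png

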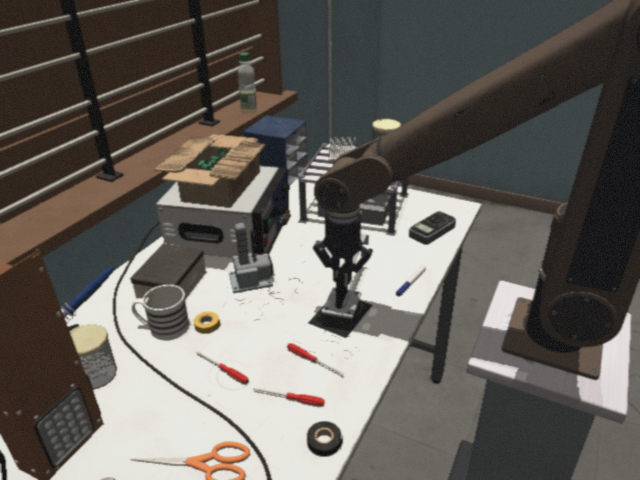

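The hook is lifted and held: the wrist reads −4.6 N in z, about its weight. Next I'll go to the pre-insertion point.

step_arm(
  targets=[
    [[0,-0.4,0.25,0,0],[0,-0.5,0.3,0,0],[0,-0.5,0.3,0,0],[0,-0.5,0.3,0,0],[0,-0.5,0.3,0,0],[0,-0.5,0.3,0,0],[0,-0.4,0.3,0,0],[0,-0.2,0.2,0,0],[0,0,0,0,0],[0,0,0,0,0]],
  ],
)

```text
time: 6.5
eef_pos: [0.5581, 0.0172, 0.0949]
tcp_rot: [0.645, 0.764, -0.0, -0.001]
contact_force: [-0.5, -0.3, -4.5]
opening: 0.159
```

```bash
python3 - <<'E'
from h import *
to([.5748,-.0829,.094],100)
c=cam('top'); save(c,'t2.png'); im=cv2.cvtColor(c['pixels'],cv2.COLOR_RGB2BGR)
cv2.imwrite('pics/t2z.png',cv2.resize(im[100:300,250:560],None,fx=2.5,fy=2.5,interpolation=cv2.INTER_CUBIC))
E
```

```text
t 6.5 p [0.5581 0.0172 0.0949] x [-0.168  0.986  0.001] y [ 0.986  0.168 -0.002] z [-0.002  0.001 -1.   ] F [-0.5 -0.3 -4.5] op 0.159 q [-0.15  0.19  1.96  0.    0.99 -0.32]
yaw 99.66 tool shift /4cm [-2.54 -0.01  0.02] mm [-101.5   -0.3    0.8] turn/5deg -0.07
```

View pics/t2z.png

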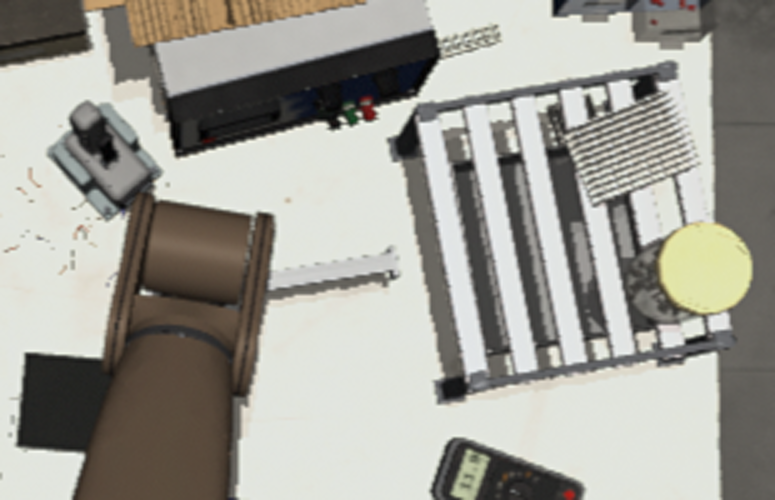

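```bash
python3 - <<'E'
from h import *
c=cam('top');P=cloud(c)
for u,v in((392,264),(385,265),(360,270),(330,276),(300,283)):
    uu,vv=int(250+u/2.5),int(100+v/2.5); print(uu,vv,P[vv,uu].round(4))
p=ray(c,250+396/2.5,100+263/2.5,.103); o=np.array([.5979,-.2129]);rx=np.array([.1727,-.985]);ry=np.array([.985,.1727])
d=p[:2]-o; print(p.round(4),'rack x,y',(d@rx).round(4),(d@ry).round(4))
E
```

```text
406 205 [ 0.5887 -0.1732  0.1063]
404 206 [ 0.5859 -0.1681  0.1078]
394 208 [ 0.5811 -0.1441  0.1049]
382 210 [ 0.5757 -0.1149  0.1053]
370 213 [ 0.5674 -0.0854  0.1089]
[ 0.5888 -0.1795  0.103 ] rack x,y -0.0344 -0.0032
```

step_arm(
  targets=[
    [[0,-0.38,0,0,0],[0,-0.44,0,0,0],[0,-0.44,0,0,0],[0,-0.44,0,0,0],[0,-0.44,0,0,0],[0,-0.44,0,0,0],[0,0,0,0,0],[0,0,0,0,0]],
  ],
)

```text
time: 7.27
eef_pos: [0.5753, -0.0842, 0.0952]
tcp_rot: [0.645, 0.764, 0.0, -0.001]
contact_force: [-1.3, 0.5, -4.6]
opening: 0.151
```

```bash
python3 - <<'E'
from h import *
to([.5748,-.0829,.0565],100)
c=cam('scene'); save(c,'s3.png'); im=cv2.cvtColor(c['pixels'],cv2.COLOR_RGB2BGR)
cv2.imwrite('pics/s3z.png',cv2.resize(im[130:270,270:450],None,fx=4,fy=4,interpolation=cv2.INTER_CUBIC))
E
```

```text
t 7.27 p [ 0.5753 -0.0842  0.0952] x [-0.168  0.986  0.001] y [ 0.986  0.168 -0.001] z [-0.001  0.001 -1.   ] F [-1.3  0.5 -4.6] op 0.151 q [-0.32  0.23  1.91  0.    1.   -0.49]
yaw 99.68 tool shift /4cm [ 0.03 -0.01  0.97] mm [ 1.3 -0.2 38.7] turn/5deg -0.06
```

View pics/s3z.png

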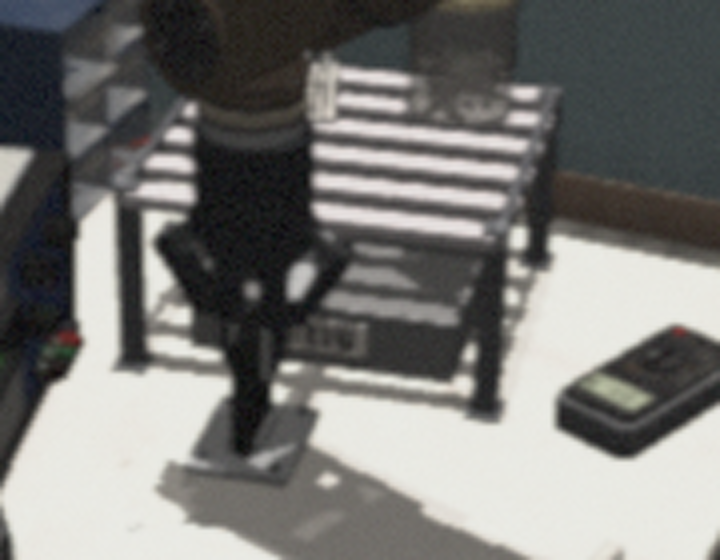

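The hook points into the bay above the tote, though its lip is hidden behind the gripper. I'll lower it and watch the force.

step_arm(
  targets=[
    [[0,0,0,0.2,0],[0,0,0,0.25,0],[0,0,0,0.25,0],[0,0,0,0.25,0],[0,0,0,0,0],[0,0,0,0,0]],
  ],
)

```text
time: 7.82
eef_pos: [0.5751, -0.0842, 0.0559]
tcp_rot: [0.645, 0.765, -0.0, -0.001]
contact_force: [0.3, -1.2, -4.2]
opening: 0.154
```

```bash
python3 - <<'E'
from h import *
st()
c=cam('top'); P=cloud(c); im=cv2.cvtColor(c['pixels'],cv2.COLOR_RGB2BGR)
cv2.imwrite('pics/t3z.png',cv2.resize(im[100:300,300:560],None,fx=3,fy=3,interpolation=cv2.INTER_CUBIC))
E
```

```text
t 7.82 p [ 0.5751 -0.0842  0.0559] x [-0.169  0.986  0.001] y [ 0.986  0.169 -0.002] z [-0.003  0.001 -1.   ] F [ 0.3 -1.2 -4.2] op 0.154 q [-0.32  0.29  1.92  0.    0.93 -0.49]
```

View pics/t3z.png

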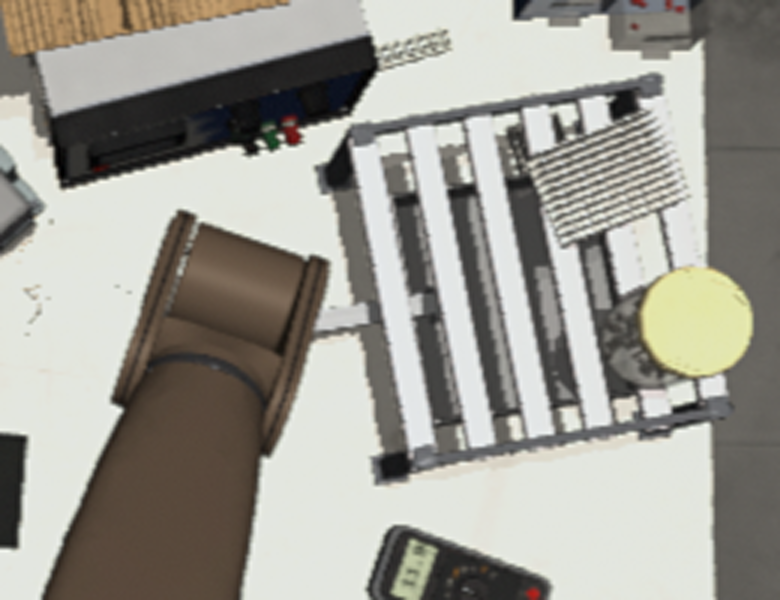

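Seen from the top, the bar end lies behind the tote's front wall at about (438,300), with no extra force. Dragging now.

step_arm(
  targets=[
    [[0,0,0,-0.03,0],[0,0.1,0,0,0],[0,0.2,0,0,0],[0,0.2,0,0,0],[0,0.3,0,0,0],[0,0.3,0,0,0],[0,0.3,0,0,0],[0,0.3,0,0,0],[0,0.3,0,0,0],[0,0.3,0,0,0]],
  ],
)

```text
time: 8.7
eef_pos: [0.5602, 0.0073, 0.0587]
tcp_rot: [0.644, 0.765, -0.0, 0.0]
contact_force: [-0.2, -3.3, -3.5]
opening: 0.153
```

step_arm(
  targets=[
    [[0,0.3,0,0,0],[0,0.3,0,0,0],[0,0.3,0,0,0],[0,0.2,0,0,0],[0,0.1,0,0,0],[0,0,0,0,0]],
  ],
)

```text
time: 9.2
eef_pos: [0.5518, 0.0547, 0.0584]
tcp_rot: [0.644, 0.765, 0.0, -0.001]
contact_force: [-0.8, 1.3, -4.2]
opening: 0.155
```

```bash
python3 - <<'E'
from h import *
st()
c=cam('top'); im=cv2.cvtColor(c['pixels'],cv2.COLOR_RGB2BGR)
cv2.imwrite('pics/t4z.png',cv2.resize(im[100:300,250:560],None,fx=2.5,fy=2.5,interpolation=cv2.INTER_CUBIC))
E
```

```text
t 9.2 p [0.5518 0.0547 0.0584] x [-0.169  0.986  0.002] y [ 0.986  0.169 -0.001] z [-0.001  0.001 -1.   ] F [-0.8  1.3 -4.2] op 0.155 q [-0.08  0.23  1.99  0.    0.92 -0.26]
```

View pics/t4z.png

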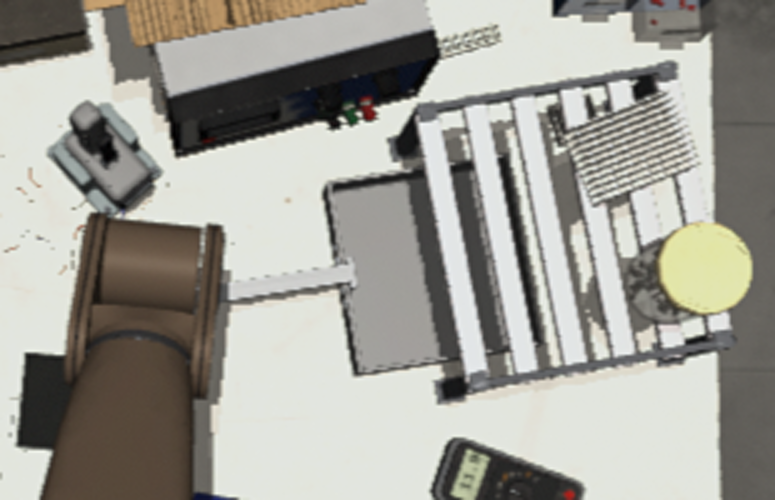

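The tote is half out, square to the rack, with the lip just inside its front wall at (350,280). I'll keep dragging.

step_arm(
  targets=[
    [[0,0.1,0,0,0],[0,0.2,0,0,0],[0,0.3,0,0,0],[0,0.3,0,0,0],[0,0.3,0,0,0],[0,0.3,0,0,0],[0,0.3,0,0,0],[0,0.3,0,0,0],[0,0.3,0,0,0],[0,0.3,0,0,0]],
  ],
)

```text
time: 10.08
eef_pos: [0.5335, 0.1612, 0.0584]
tcp_rot: [0.645, 0.765, -0.0, -0.0]
contact_force: [0.9, -2.4, -4.3]
opening: 0.149
```

step_arm(
  targets=[
    [[0,0.3,0,0,0],[0,0.3,0,0,0],[0,0.15,0,0,0],[0,0.1,0,0,0],[0,0,0,0,0],[0,0,0,0,0],[0,0,0,0,0]],
  ],
)

```text
time: 10.67
eef_pos: [0.5286, 0.1932, 0.0588]
tcp_rot: [0.645, 0.764, 0.0, 0.0]
contact_force: [0.0, -0.1, -3.7]
opening: 0.153
```

```bash
cat > tote.py <<'E'
from fit import *
c=cam('top');P=cloud(c);f=P.reshape(-1,3);f=f[~np.isnan(f[:,0])]
def tote():
    L=f[(f[:,2]>.044)&(f[:,2]<.056)&(f[:,0]>.43)&(f[:,0]<.72)&(f[:,1]<.05)&(f[:,1]>-.205)]
    return L
E
python3 - <<'E'
from tote import *
st()
im=cv2.cvtColor(c['pixels'],cv2.COLOR_RGB2BGR)
cv2.imwrite('pics/t5z.png',cv2.resize(im[100:300,230:540],None,fx=2.5,fy=2.5,interpolation=cv2.INTER_CUBIC))
rect(tote()[:,:2],'tote')
E
```

```text
t 10.72 p [0.5286 0.1931 0.0588] x [-0.168  0.986  0.   ] y [0.986 0.168 0.001] z [ 0.001  0.    -1.   ] F [-0.   0.5 -4.2] op 0.154 q [0.17 0.25 1.97 0.   0.92 0.  ]
tote 504 c 0.5907 -0.0793 wh 0.238 0.2572 corners [[0.460999995470047, -0.1979999989271164], [0.718999981880188, -0.19900000095367432], [0.7200000286102295, 0.039000000804662704], [0.46299999952316284, 0.03999999910593033]]
```

View pics/t5z.png

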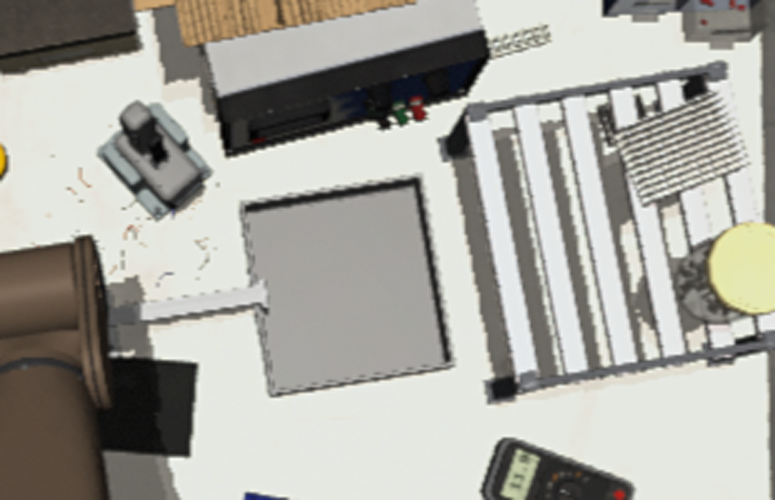

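The tote is fully out, with corners at zoom pixels (242,204), (422,178), (453,364) and (270,396). I'll compute its pose.

```bash
python3 - <<'E'
from tote import *
k=np.array([ray(c,230+u/2.5,100+v/2.5,.05)[:2] for u,v in((242,204),(422,178),(453,364),(270,396))])
print(k.round(4).tolist(),'c',k.mean(0).round(4)); 
d=(k[1]+k[2]-k[0]-k[3])/2; e=(k[0]+k[1]-k[2]-k[3])/2
print('x vec',d.round(4),np.linalg.norm(d),np.degrees(np.arctan2(d[1],d[0])),'y',np.linalg.norm(e),np.degrees(np.arctan2(e[1],e[0])))
o=np.array([.5979,-.2129])
for a in(-79.6,-80): 
  r=np.radians(a); q=k.mean(0)-o; print('rack x',q@[np.cos(r),np.sin(r)],'y',q@[-np.sin(r),np.cos(r)])
print(c['K'][0,0])
to([.446,.125,.1],80)
E
```

```text
[[0.655, 0.0207], [0.6846, -0.1631], [0.4941, -0.1947], [0.459, -0.0103]] c [ 0.5731 -0.0869]
x vec [ 0.0323 -0.1841] 0.18694000720516935 -80.04061628858052 y 0.19578912189326486 9.20834977267531
rack x -0.1284430826252643 y -0.0016000547359988253
rack x -0.1284287821593408 y -0.002496710337073133
540.1952797083012
t 10.77 p [0.5285 0.193  0.0587] x [-0.168  0.986  0.   ] y [0.986 0.168 0.   ] z [ 0.  0. -1.] F [-0.3 -0.6 -3.1] op 0.152 q [0.17 0.25 1.97 0.   0.92 0.  ]
yaw 99.69 tool shift /4cm [-1.33 -2.32 -1.03] mm [-53.1 -92.8 -41.3] turn/5deg 3.94
```

Tote rack-x is about −0.128 m, well inside the limits. I'll unhook and lift.

step_arm(
  targets=[
    [[0,-0.2,0,0,0],[0,0,0,-0.4,0],[0,0,0,-0.4,0],[0,0,0,-0.4,0],[0,0,0,0,0.7],[0,0,0,0,0.7],[0,0,0,0,0.7],[0,0,0,0,0.7],[0,0,0,0,0],[0,0,0,0,0]],
  ],
)

```text
time: 11.6
eef_pos: [0.5297, 0.1847, 0.1065]
tcp_rot: [0.733, 0.681, -0.0, 0.0]
contact_force: [0.8, 1.0, -4.2]
opening: 0.155
```

```bash
python3 - <<'E'
from h import *
to([.447,.133,.105],85)
E
```

```text
t 11.6 p [0.5297 0.1847 0.1065] x [ 0.074  0.997 -0.   ] y [ 0.997 -0.074 -0.   ] z [-0. -0. -1.] F [ 0.8  1.  -4.2] op 0.155 q [ 0.15  0.18  1.95 -0.    1.01  0.23]
yaw 85.77 tool shift /4cm [-1.44 -1.97  0.04] mm [-57.7 -78.7   1.5] turn/5deg 0.15
```

step_arm(
  targets=[
    [[0,-0.3,-0.4,0,0],[0,-0.3,-0.4,0,0],[0,-0.3,-0.4,0,0],[0,-0.3,-0.4,0,0],[0,-0.24,-0.37,0,0],[0,0,0,0,0],[0,0,0,0,0]],
  ],
)

```text
time: 12.18
eef_pos: [0.4464, 0.1334, 0.1066]
tcp_rot: [0.733, 0.68, 0.0, 0.0]
contact_force: [0.9, -0.4, -4.2]
opening: 0.155
```

```bash
python3 - <<'E'
from h import *
to([.447,.133,.057],85)
E
```

```text
t 12.18 p [0.4464 0.1334 0.1066] x [0.074 0.997 0.   ] y [ 0.997 -0.074  0.001] z [ 0.001  0.    -1.   ] F [ 0.9 -0.4 -4.2] op 0.155 q [ 0.07 -0.04  2.18  0.    1.    0.15]
yaw 85.73 tool shift /4cm [-0.01  0.01  1.24] mm [-0.4  0.6 49.6] turn/5deg 0.15
```

step_arm(
  targets=[
    [[0,0,0,0.3,0],[0,0,0,0.4,0],[0,0,0,0.3,0],[0,0,0,0.1,0],[0,0,0,0.1,0],[0,0,0,0,0],[0,0,0,0,0]],
  ],
)

```text
time: 12.77
eef_pos: [0.4476, 0.134, 0.0591]
tcp_rot: [0.733, 0.68, 0.0, 0.0]
contact_force: [0.5, 0.3, -3.8]
opening: 0.157
```

```bash
python3 - <<'E'
from h import *
st()
c=cam('scene'); save(c,'s6.png'); im=cv2.cvtColor(c['pixels'],cv2.COLOR_RGB2BGR)
cv2.imwrite('pics/s6z.png',cv2.resize(im[230:350,280:440],None,fx=4.5,fy=4.5,interpolation=cv2.INTER_CUBIC))
E
```

```text
t 12.77 p [0.4476 0.134  0.0591] x [0.074 0.997 0.   ] y [ 0.997 -0.074  0.001] z [ 0.001  0.    -1.   ] F [ 0.5  0.3 -3.8] op 0.157 q [0.07 0.05 2.2  0.   0.89 0.15]
```

View pics/s6z.png

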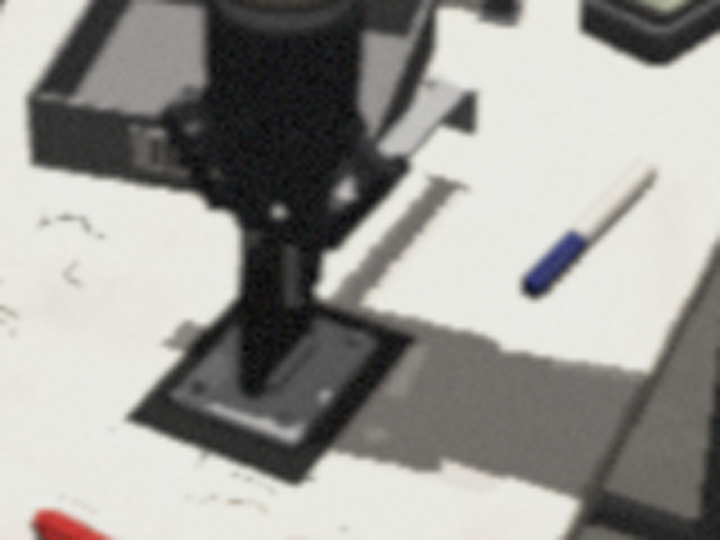

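The foot is centred over the mat but not yet bearing; the wrist still reads −3.8 N. I'll lower a little more.

step_arm(
  targets=[
    [[0,0,0,0.05,0],[0,0,0,0,0],[0,0,0,0,0]],
  ],
)

```text
time: 13.07
eef_pos: [0.447, 0.1339, 0.0569]
tcp_rot: [0.733, 0.68, 0.0, 0.0]
contact_force: [1.5, -0.3, -2.8]
opening: 0.155
```

step_arm(
  targets=[
    [[0,0,0,0.02,0],[0,0,0,0,0],[0.6,0,0,0,0],[1,0,0,0,0],[1,0,0,0,0],[1,0,0,0,0],[1,0,0,0,0],[1,0,0,0,0],[1,0,0,0,0],[1,0,0,0,0]],
  ],
)

```text
time: 13.9
eef_pos: [0.4467, 0.1338, 0.0557]
tcp_rot: [0.733, 0.68, -0.0, -0.0]
contact_force: [0.2, 0.5, -0.2]
opening: 1.004
```

step_arm(
  targets=[
    [[1,0,0,-0.4,0],[1,0,0,-0.7,0],[1,0,0,-0.7,0],[1,0,0,-0.7,0],[1,0,0,-0.7,0],[1,0,0,-0.7,0],[1,0,0,0,0]],
  ],
)

```text
time: 14.48
eef_pos: [0.4502, 0.1342, 0.2186]
tcp_rot: [0.733, 0.68, 0.005, 0.004]
contact_force: [0.5, 0.2, 0.7]
opening: 0.997
```

```bash
python3 - <<'E'
from h import *
st()
for n in('top','scene'):
    c=cam(n); save(c,n+'7.png')
E
```

```text
t 14.48 p [0.4502 0.1342 0.2186] x [0.074 0.997 0.002] y [ 0.997 -0.074  0.012] z [ 0.012  0.001 -1.   ] F [0.5 0.2 0.7] op 0.997 q [ 0.07 -0.18  2.08  0.    1.22  0.15]
```

View pics/top7.png

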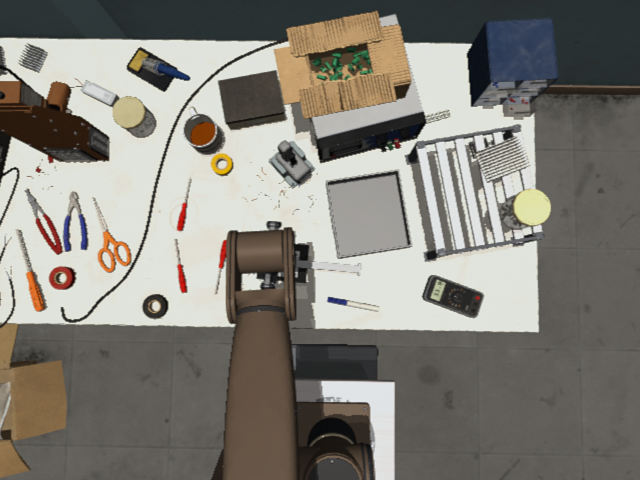

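View pics/scene7.png

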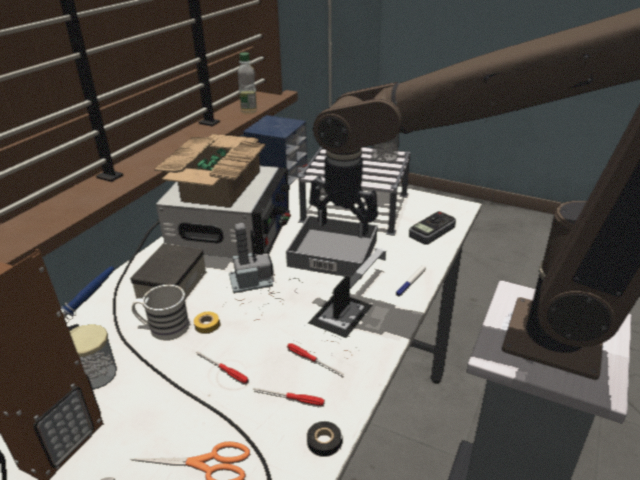

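The hook stands upright on its mat, and the tote is clear of the rack. Now I'll take exact driver poses from the first and latest pictures.

```bash
cat > drv.py <<'E'
from h import *
def drivers(im,c,z=.009,mn=100):
    hsv=cv2.cvtColor(im,cv2.COLOR_BGR2HSV)
    m=(((hsv[...,0]<8)|(hsv[...,0]>172))&(hsv[...,1]>140)&(hsv[...,2]>60)).astype(np.uint8)
    n,l,s,ce=cv2.connectedComponentsWithStats(m)
    out=[]
    for i in range(1,n):
        if s[i,4]<40 or s[i,0]<120: continue
        ys,xs=np.where(l==i); p=np.array([ray(c,x,y,z)[:2] for x,y in zip(xs,ys)])
        (cx,cy),(w,h),a=cv2.minAreaRect(p.astype(np.float32)); b=cv2.boxPoints(((cx,cy),(w,h),a))
        vx,vy,_,_=cv2.fitLine(p.astype(np.float32),cv2.DIST_L2,0,.001,.001).ravel()
        print('px',ce[i].round(1),s[i,4],'c',np.round([cx,cy],4),'wh',np.round([w,h],4),'axis deg',np.degrees(np.arctan2(vy,vx)).round(1))
E
python3 - <<'E'
from drv import *
c=cam('top')
print('t0');drivers(cv2.imread('pics/top0.png'),c)
print('now');drivers(cv2.cvtColor(c['pixels'],cv2.COLOR_RGB2BGR),c)
E
```

```text
t0
px [181.7 217.2] 129 c [0.5653 0.3994] wh [0.0145 0.0723] axis deg -8.4
px [223.  252.8] 133 c [0.469  0.2884] wh [0.0149 0.0719] axis deg -10.3
px [181.5 278.9] 131 c [0.4053 0.3943] wh [0.0719 0.0145] axis deg 12.2
now
px [181.7 217.3] 130 c [0.5651 0.3994] wh [0.0145 0.0727] axis deg -8.4
px [222.9 253.3] 128 c [0.4693 0.2879] wh [0.015  0.0721] axis deg -9.0
px [181.5 278.9] 131 c [0.4053 0.3943] wh [0.0719 0.0145] axis deg 12.2
```

step_arm(
  targets=[
    [[1,0.9,0,0,0],[1,0.9,0,0,0],[1,0.9,0,0,0],[1,0.9,0,0,0],[1,0,0,0,1],[1,0,0,0,1],[1,0,0,0,1],[1,0,0,0,1],[1,0,0,0,1],[1,0,0,0,1]],
  ],
)

```text
time: 15.47
eef_pos: [0.4562, 0.277, 0.2089]
tcp_rot: [0.885, 0.466, -0.002, -0.0]
contact_force: [0.1, -0.2, -0.1]
opening: 1.003
```

step_arm(
  targets=[
    [[0.6,0,0,0,1],[0.6,0,0,0,1],[0.6,0,0,0,1],[0.6,0,0,0,1],[0.6,0,0,0,1],[0.6,0,0,0,1],[0.6,0,0,0,1],[0.6,0,0,0,1],[0.6,0,0,0,1],[0.6,0,0,0,1]],
  ],
)

```text
time: 16.3
eef_pos: [0.4562, 0.2769, 0.2089]
tcp_rot: [0.999, 0.048, -0.002, 0.001]
contact_force: [-0.9, -0.6, 0.3]
opening: 0.601
```

step_arm(
  targets=[
    [[0.6,0,0,0,1],[0.6,0,0,0,1],[0.6,0,0,0,1],[0.6,0,0,0,0.1],[0.6,0,0,0,0],[0.6,0,0,0,0]],
  ],
)

```text
time: 16.8
eef_pos: [0.4569, 0.2772, 0.2104]
tcp_rot: [0.996, -0.084, -0.001, 0.001]
contact_force: [-0.2, 0.7, 0.1]
opening: 0.597
```

```bash
python3 - <<'E'
from h import *
to([.469,.2884,.003],-10)
E
```

```text
t 16.8 p [0.4569 0.2772 0.2104] x [ 0.986 -0.168 -0.002] y [-0.168 -0.986  0.001] z [-0.002 -0.001 -1.   ] F [-0.2  0.7  0.1] op 0.597 q [ 0.36 -0.    1.94  0.    1.21  2.1 ]
yaw -9.68 tool shift /4cm [ 0.26 -0.33  5.18] mm [ 10.5 -13.3 207.3] turn/5deg 0.06
```

step_arm(
  targets=[
    [[0.6,0.26,-0.33,0.6,0],[0.6,0,0,0.9,0],[0.6,0,0,0.9,0],[0.6,0,0,0.9,0],[0.6,0,0,0.8,0],[0.6,0,0,0.6,0],[0.6,0,0,0.35,0],[0.6,0,0,0,0],[0.6,0,0,0,0]],
  ],
)

```text
time: 17.55
eef_pos: [0.4692, 0.2884, 0.0088]
tcp_rot: [0.996, -0.085, -0.001, 0.001]
contact_force: [-0.3, 0.0, 0.4]
opening: 0.599
```

```bash
python3 - <<'E'
from h import *
to([.469,.2884,.003],-10)
c=cam('scene'); im=cv2.cvtColor(c['pixels'],cv2.COLOR_RGB2BGR)
cv2.imwrite('pics/s8z.png',cv2.resize(im[270:430,180:400],None,fx=3.5,fy=3.5,interpolation=cv2.INTER_CUBIC))
E
```

```text
t 17.55 p [0.4692 0.2884 0.0088] x [ 0.986 -0.169 -0.002] y [-0.169 -0.986  0.001] z [-0.002 -0.001 -1.   ] F [-0.3  0.   0.4] op 0.599 q [ 0.37  0.31  2.01 -0.    0.83  2.11]
yaw -9.73 tool shift /4cm [-0.01  0.    0.14] mm [-0.2  0.   5.8] turn/5deg 0.05
```

View pics/s8z.png

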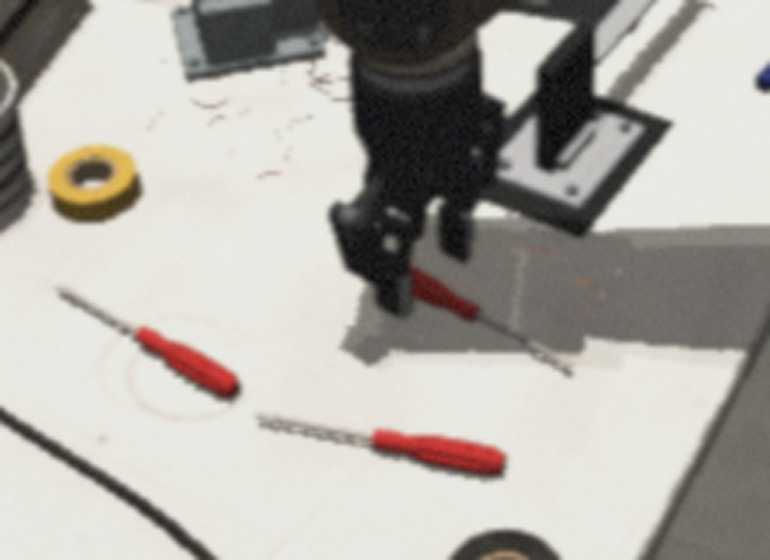

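The fingers straddle the handle. I'll go 4 mm lower and close at a moderate force.

step_arm(
  targets=[
    [[0.6,0,0,0.1,0],[0,0,0,0,0],[0,0,0,0,0],[0,0,0,0,0],[0,0,0,0,0],[0,0,0,0,0],[0,0,0,0,0]],
  ],
  squeeze=40,
)

```text
time: 18.18
eef_pos: [0.4708, 0.289, 0.0068]
tcp_rot: [0.996, -0.085, 0.001, -0.0]
contact_force: [-1.1, 0.1, 4.8]
opening: 0.156
```

step_arm(
  targets=[
    [[0,0,0,-0.4,0],[0,0,0,-0.8,0],[0,0,0,-0.8,0],[0,0,0,0,0]],
  ],
)

```text
time: 18.52
eef_pos: [0.4739, 0.2903, 0.0921]
tcp_rot: [0.996, -0.085, 0.005, -0.003]
contact_force: [2.3, 0.9, 0.8]
opening: 0.157
```

```bash
python3 - <<'E'
from h import *
to([.5334,-.0635,.1],100)
c=cam('scene'); im=cv2.cvtColor(c['pixels'],cv2.COLOR_RGB2BGR)
cv2.imwrite('pics/s9z.png',cv2.resize(im[230:430,180:400],None,fx=3,fy=3,interpolation=cv2.INTER_CUBIC))
E
```

```text
t 18.52 p [0.4739 0.2903 0.0921] x [ 0.985 -0.17   0.01 ] y [-0.17  -0.985 -0.006] z [ 0.011  0.004 -1.   ] F [2.3 0.9 0.8] op 0.157 q [0.37 0.18 1.98 0.   0.97 2.11]
yaw -9.77 tool shift /4cm [ 2.97  8.46 -0.22] mm [118.7 338.6  -8.7] turn/5deg -21.95
```

View pics/s9z.png

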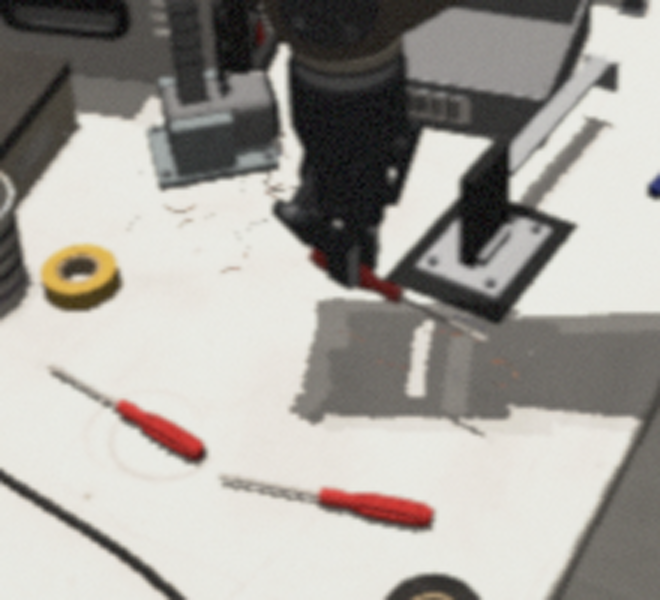

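step_arm(
  targets=[
    [[0,0,0,-0.7,-0.5],[0,0,0,-0.8,-1],[0,0,0,0,-1],[0,0,0,0,-1],[0,0,0,0,-1],[0,0,0,0,-1],[0,0,0,0,-1],[0,0,0,0,-1],[0,0,0,0,-1],[0,0,0,0,-1]],
  ],
)

```text
time: 19.4
eef_pos: [0.4689, 0.2882, 0.1436]
tcp_rot: [0.946, 0.325, -0.002, 0.0]
contact_force: [-0.7, -0.3, 0.1]
opening: 0.157
```

step_arm(
  targets=[
    [[0,0,0,0,-1],[0,0,0,0,-1],[0,0,0,0,-1],[0,0,0,0,-1],[0,0,0,0,-1],[0,0,0,0,-1],[0,0,0,0,-1],[0,0,0,0,-1],[0,0,0,0,-1],[0,0,0,0,-1]],
  ],
)

```text
time: 20.23
eef_pos: [0.4688, 0.2882, 0.1436]
tcp_rot: [0.72, 0.694, -0.002, -0.001]
contact_force: [0.7, 0.3, -0.9]
opening: 0.159
```

step_arm(
  targets=[
    [[0,0,0,0,-1],[0,0,0,0,-1],[0,-0.4,0,0,-0.5],[0,-0.8,0,0,0],[0,-0.8,0,0,0],[0,-0.8,0,0,0],[0,-0.8,0,0,0],[0,-0.8,0,0,0],[0,-0.8,0,0,0],[0,-0.8,0,0,0]],
  ],
)

```text
time: 21.07
eef_pos: [0.5108, 0.051, 0.1439]
tcp_rot: [0.641, 0.767, -0.001, -0.001]
contact_force: [0.9, 0.7, -1.0]
opening: 0.156
```

```bash
python3 - <<'E'
from h import *
to([.5334,-.0635,.1],100)
E
```

```text
t 21.07 p [0.5108 0.051  0.1439] x [-0.178  0.984  0.001] y [ 0.984  0.178 -0.003] z [-0.003  0.    -1.   ] F [ 0.9  0.7 -1. ] op 0.156 q [-0.1   0.02  2.04  0.    1.08 -0.28]
yaw 100.23 tool shift /4cm [-2.92  0.05  1.09] mm [-116.7    2.1   43.8] turn/5deg 0.05
```

step_arm(
  targets=[
    [[0,-0.8,0,0,0],[0,-0.8,0,0,0],[0,-0.7,0.05,0,0],[0,-0.4,0,0,0],[0,0,0,0.5,0],[0,0,0,0.5,0],[0,0,0,0,0],[0,0,0,0,0]],
  ],
)

```text
time: 21.73
eef_pos: [0.531, -0.053, 0.1031]
tcp_rot: [0.641, 0.767, -0.001, -0.003]
contact_force: [0.4, -1.0, -0.1]
opening: 0.153
```

```bash
python3 - <<'E'
from h import *
to([.5334,-.0635,.012],100)
for n,(a,b,cc,d) in(('scene',(190,300,260,440)),('top',(140,290,280,450))):
    c=cam(n); im=cv2.cvtColor(c['pixels'],cv2.COLOR_RGB2BGR)
    cv2.imwrite('pics/a%s.png'%n,cv2.resize(im[a:b,cc:d],None,fx=4,fy=4,interpolation=cv2.INTER_CUBIC))
E
```

```text
t 21.73 p [ 0.531  -0.053   0.1031] x [-0.177  0.984  0.003] y [ 0.984  0.177 -0.005] z [-0.006  0.002 -1.   ] F [ 0.4 -1.  -0.1] op 0.153 q [-0.29  0.13  2.02  0.    1.   -0.47]
yaw 100.21 tool shift /4cm [-0.27  0.03  2.28] mm [-11.    1.   91.1] turn/5deg 0.04
```

View pics/ascene.png

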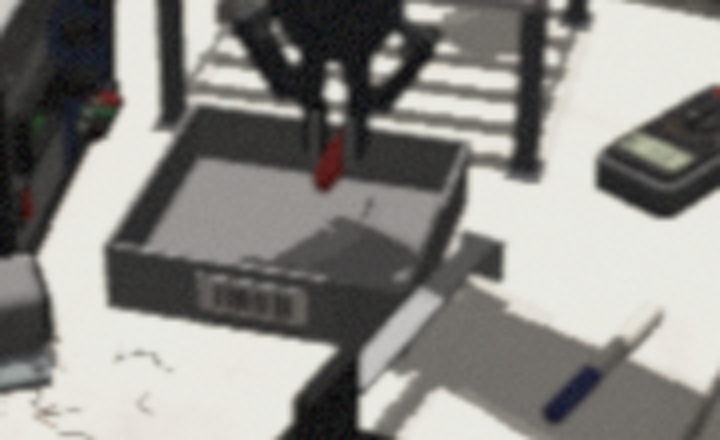

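View pics/atop.png

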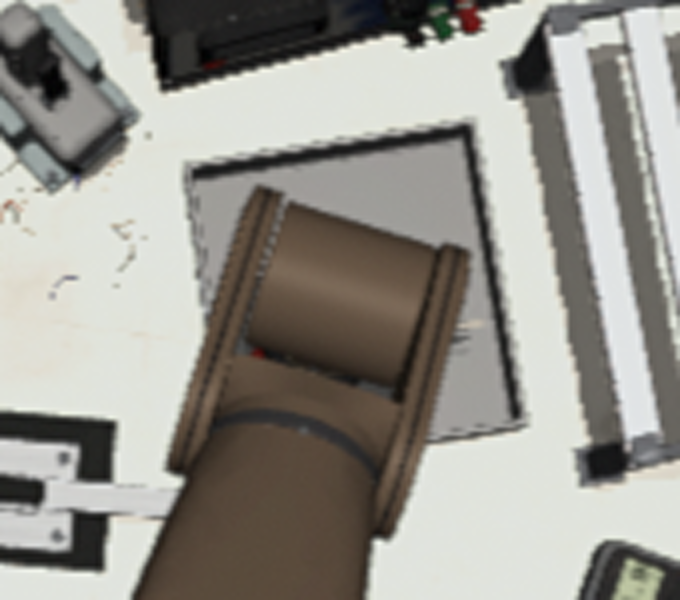

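The driver is level over the tote, blade to the back. Its handle end is at zoom (258,353) and its blade end at (475,325). I'll lower it.

step_arm(
  targets=[
    [[0,-0.2,0,0,0],[0,0,0,0.4,0],[0,0,0,0.5,0],[0,0,0,0.5,0],[0,0,0,0.45,0],[0,0,0,0.2,0],[0,0,0,0.1,0],[0,0,0,0,0],[0,0,0,0,0]],
  ],
)

```text
time: 22.58
eef_pos: [0.5354, -0.0618, 0.0209]
tcp_rot: [0.641, 0.767, 0.0, 0.001]
contact_force: [0.0, -0.4, 0.5]
opening: 0.155
```

```bash
python3 - <<'E'
from h import *
to([.5334,-.0635,.011],100)
c=cam('scene'); im=cv2.cvtColor(c['pixels'],cv2.COLOR_RGB2BGR)
cv2.imwrite('pics/b1.png',cv2.resize(im[190:300,260:440],None,fx=4,fy=4,interpolation=cv2.INTER_CUBIC))
E
```

```text
t 22.58 p [ 0.5354 -0.0618  0.0209] x [-0.178  0.984 -0.001] y [0.984 0.178 0.002] z [ 0.002 -0.001 -1.   ] F [ 0.  -0.4  0.5] op 0.155 q [-0.3   0.27  2.04 -0.    0.84 -0.48]
yaw 100.23 tool shift /4cm [-0.03 -0.06  0.25] mm [-1.3 -2.3  9.9] turn/5deg 0.05
```

View pics/b1.png

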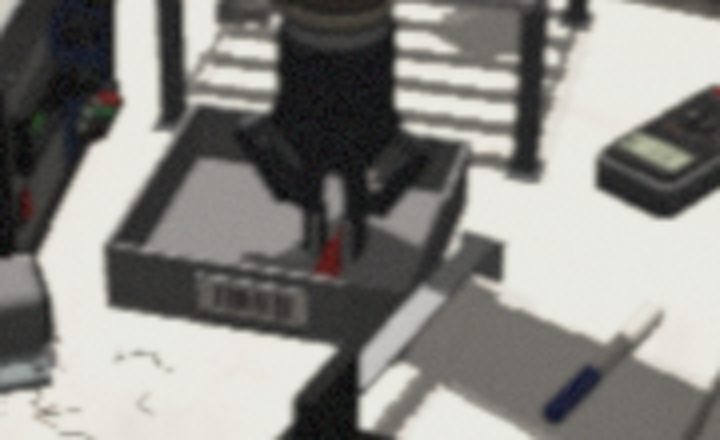

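step_arm(
  targets=[
    [[0,0,0,0.12,0],[0,0,0,0.1,0],[0,0,0,0,0],[0,0,0,0,0]],
  ],
)

```text
time: 22.97
eef_pos: [0.5344, -0.0614, 0.0109]
tcp_rot: [0.641, 0.767, -0.0, -0.0]
contact_force: [-0.7, -0.4, -0.9]
opening: 0.153
```

step_arm(
  targets=[
    [[0.2,0,0,0.02,0],[0.35,0,0,0,0],[0.35,0,0,0,0],[0.35,0,0,0,0],[0.35,0,0,0,0],[0.35,0,0,-0.3,0],[0.35,0,0,-0.7,0],[0.35,0,0,-0.8,0],[0.35,0,0,-0.8,0],[0.35,0,0,-0.8,0]],
  ],
)

```text
time: 23.8
eef_pos: [0.5342, -0.0613, 0.1484]
tcp_rot: [0.641, 0.767, 0.0, 0.0]
contact_force: [0.2, -1.1, 0.4]
opening: 0.353
```

step_arm(
  targets=[
    [[0.6,0.8,0,0,0],[0.6,0.8,0,0,0],[0.6,0.8,0,0,0],[0.6,0.8,0,0,0],[0.6,0.8,0,0,0],[0.6,0.8,0,0,0],[0.6,0.8,0,0,0],[0.6,0.8,0,0,0],[0.6,0.8,0,0,0],[0.6,0,0,0,0]],
  ],
)

```text
time: 24.63
eef_pos: [0.4821, 0.2263, 0.1473]
tcp_rot: [0.639, 0.769, 0.001, -0.0]
contact_force: [0.2, -0.3, -0.4]
opening: 0.599
```

```bash
python3 - <<'E'
from drv import *
to([.565,.3994,.1],171.6)
c=cam('top'); save(c,'top10.png'); im=cv2.cvtColor(c['pixels'],cv2.COLOR_RGB2BGR); drivers(im,c)
cv2.imwrite('pics/c1.png',cv2.resize(im[130:310,160:430],None,fx=2.9,fy=2.9,interpolation=cv2.INTER_CUBIC))
E
```

```text
t 24.63 p [0.4821 0.2263 0.1473] x [-0.182  0.983  0.002] y [0.983 0.182 0.001] z [ 0.001  0.002 -1.   ] F [ 0.2 -0.3 -0.4] op 0.599 q [0.25 0.06 2.   0.   1.08 0.06]
yaw 100.49 tool shift /4cm [3.88 2.82 1.19] mm [155.  113.   47.8] turn/5deg -14.22
px [181.7 217.6] 132 c [0.5653 0.3991] wh [0.015  0.0723] axis deg -7.5
px [357.6 230.6] 137 c [ 0.5348 -0.0639] wh [0.0151 0.0726] axis deg -79.6
px [181.5 278.9] 131 c [0.4053 0.3943] wh [0.0719 0.0145] axis deg 12.2
```

View pics/c1.png

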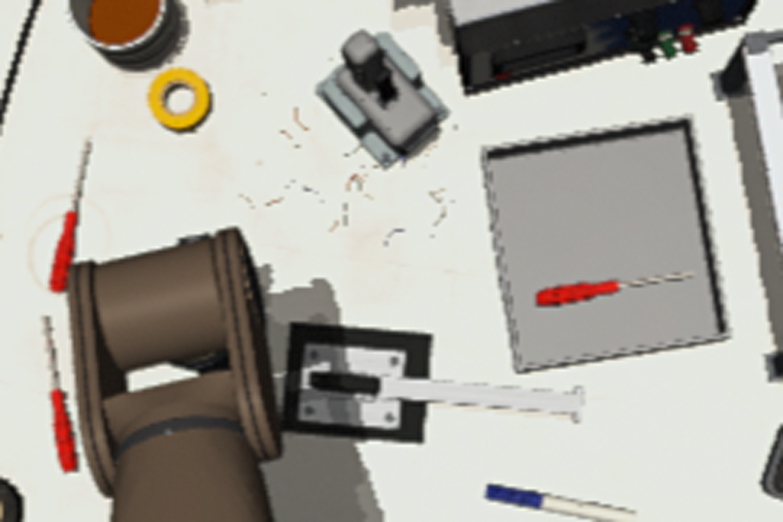

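The first driver is well placed: axis −79.6° against the tote's −80°, middle about 5 mm off centre. Next is the driver at the upper left.

step_arm(
  targets=[
    [[0.6,0,0,0,-1],[0.6,0,0,0,-1],[0.6,0,0,0,-1],[0.6,0,0,0,-1],[0.6,0,0,0,-1],[0.6,0,0,0,-1],[0.6,0,0,0,-1],[0.6,0,0,0,-1],[0.6,0,0,0,-1],[0.6,0,0,0,-1]],
  ],
)

```text
time: 25.52
eef_pos: [0.4837, 0.221, 0.1468]
tcp_rot: [0.255, 0.967, -0.0, 0.0]
contact_force: [-1.0, -0.3, -0.5]
opening: 0.6
```

step_arm(
  targets=[
    [[0.6,0,0,0,-1],[0.6,0,0,0,-1],[0.6,0,0,0,-1],[0.6,0,0,0,-1],[0.6,0,0,0,-0.2],[0.6,-0.3,0.8,0,0],[0.6,-0.3,0.8,0,0],[0.6,-0.3,0.8,0,0],[0.6,-0.3,0.8,0,0],[0.6,0,0,0,0]],
  ],
)

```text
time: 26.35
eef_pos: [0.5528, 0.3445, 0.1465]
tcp_rot: [0.077, 0.997, 0.001, 0.001]
contact_force: [-0.5, -0.4, 1.0]
opening: 0.604
```

step_arm(
  targets=[
    [[0.6,0,0,0,0]],
  ],
)

```text
time: 26.43
eef_pos: [0.5509, 0.3417, 0.1459]
tcp_rot: [0.077, 0.997, -0.0, -0.0]
contact_force: [-0.1, -1.0, -0.7]
opening: 0.601
```

```bash
python3 - <<'E'
from h import *
to([.5653,.3993,.007],171.6)
E
```

```text
t 26.43 p [0.5509 0.3417 0.1459] x [-0.988  0.153  0.   ] y [ 0.153  0.988 -0.001] z [-0.    -0.001 -1.   ] F [-0.1 -1.  -0.7] op 0.601 q [ 0.4   0.31  1.71 -0.    1.12 -1.02]
yaw 171.21 tool shift /4cm [-0.14  1.48  3.47] mm [ -5.5  59.3 138.9] turn/5deg -0.08
```

step_arm(
  targets=[
    [[0.6,-0.07,0.74,0,0],[0.6,-0.07,0.74,0,-0.08],[0.6,0,0,0.6,0],[0.6,0,0,0.7,0],[0.6,0,0,0.7,0],[0.6,0,0,0.7,0],[0.6,0,0,0.4,0],[0.6,0,0,0.2,0],[0.6,0,0,0,0],[0.6,0,0,0,0]],
  ],
)

```text
time: 27.27
eef_pos: [0.5655, 0.3986, 0.0152]
tcp_rot: [0.073, 0.997, 0.0, 0.001]
contact_force: [-0.2, -0.4, 1.5]
opening: 0.6
```

```bash
python3 - <<'E'
from h import *
to([.5653,.3993,.005],171.6)
c=cam('scene'); im=cv2.cvtColor(c['pixels'],cv2.COLOR_RGB2BGR)
cv2.imwrite('pics/b2.png',cv2.resize(im[270:430,150:370],None,fx=3.5,fy=3.5,interpolation=cv2.INTER_CUBIC))
E
```

```text
t 27.27 p [0.5655 0.3986 0.0152] x [-0.989  0.146 -0.001] y [0.146 0.989 0.001] z [ 0.001  0.    -1.   ] F [-0.2 -0.4  1.5] op 0.6 q [ 0.47  0.55  1.64 -0.    0.94 -0.96]
yaw 171.58 tool shift /4cm [0.01 0.02 0.26] mm [ 0.3  0.6 10.2] turn/5deg -0.0
```

View pics/b2.png

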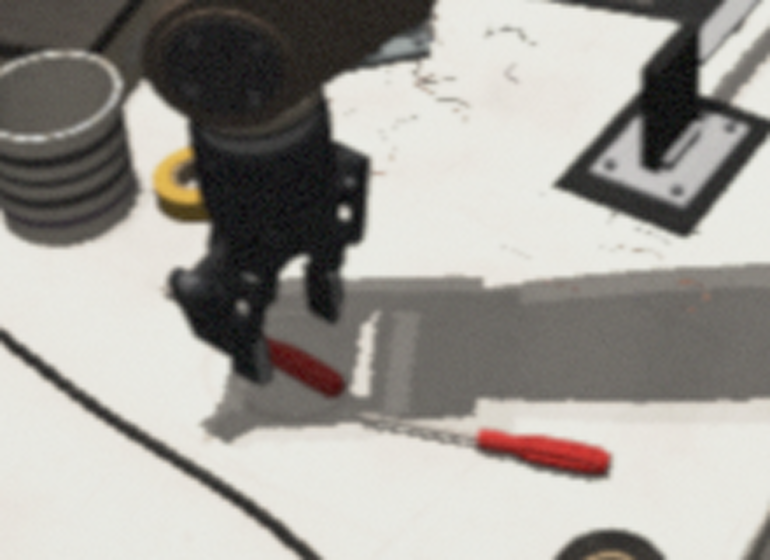

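step_arm(
  targets=[
    [[0.6,0,0,0.25,0],[0,0,0,0,0],[0,0,0,0,0],[0,0,0,0,0],[0,0,0,0,0],[0,0,0,0,0],[0,0,0,0,0]],
  ],
)

```text
time: 27.9
eef_pos: [0.5652, 0.3991, 0.0047]
tcp_rot: [0.073, 0.997, 0.0, 0.0]
contact_force: [-0.0, -0.1, 2.4]
opening: 0.159
```

step_arm(
  targets=[
    [[0,0,0,-0.4,0],[0,0,0,-0.8,0],[0,0,0,-0.8,0],[0,0,0,-0.8,0],[0,0,0,-0.5,0],[0,0,0,0,0],[0,0,0,0,0]],
  ],
)

```text
time: 28.48
eef_pos: [0.5659, 0.3994, 0.1391]
tcp_rot: [0.073, 0.997, 0.001, 0.002]
contact_force: [-0.1, -0.7, -1.5]
opening: 0.158
```

```bash
python3 - <<'E'
from h import *
to([.578,-.056,.1],100)
c=cam('scene'); im=cv2.cvtColor(c['pixels'],cv2.COLOR_RGB2BGR)
cv2.imwrite('pics/b3.png',cv2.resize(im[230:430,150:370],None,fx=3,fy=3,interpolation=cv2.INTER_CUBIC))
E
```

```text
t 28.48 p [0.5659 0.3994 0.1391] x [-0.989  0.146 -0.004] y [0.146 0.989 0.003] z [ 0.004  0.002 -1.   ] F [-0.1 -0.7 -1.5] op 0.158 q [ 0.47  0.4   1.6  -0.    1.13 -0.96]
yaw 171.63 tool shift /4cm [ -1.95 -11.22   0.96] mm [ -78.2 -448.8   38.2] turn/5deg 14.33
```

View pics/b3.png

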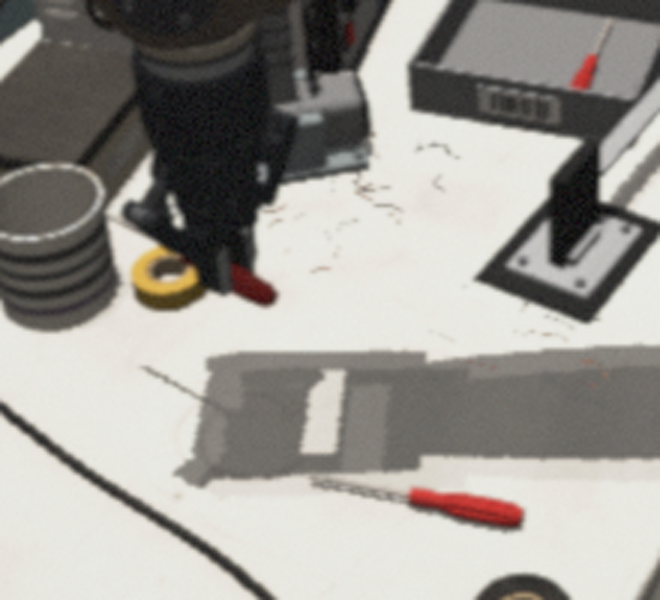

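The driver is held, and its shadow blade is at (150,370). I'll turn it and carry it to the tote.

step_arm(
  targets=[
    [[0,0,0,0,0.5],[0,0,0,0,1],[0,0,0,0,1],[0,0,0,0,1],[0,0,0,0,1],[0,0,0,0,1],[0,0,0,0,1],[0,0,0,0,1],[0,0,0,0,1],[0,0,0,0,1]],
  ],
)

```text
time: 29.37
eef_pos: [0.5633, 0.398, 0.1328]
tcp_rot: [0.47, 0.882, -0.002, -0.002]
contact_force: [0.4, -0.5, -0.9]
opening: 0.155
```

step_arm(
  targets=[
    [[0,0,0,0,1],[0,0,0,0,1],[0,0,0,0,1],[0,0,0,0,1],[0,-0.4,0,0,0.8],[0,-0.8,0,0,0],[0,-0.8,0,0,0],[0,-0.8,0,0,0],[0,-0.8,0,0,0],[0,-0.8,0,0,0]],
  ],
)

```text
time: 30.2
eef_pos: [0.5952, 0.224, 0.1332]
tcp_rot: [0.642, 0.767, -0.002, -0.002]
contact_force: [0.8, -0.2, -0.3]
opening: 0.155
```

```bash
python3 - <<'E'
from h import *
to([.578,-.056,.1],100)
E
```

```text
t 30.2 p [0.5952 0.224  0.1332] x [-0.176  0.984 -0.   ] y [ 0.984  0.176 -0.005] z [-0.005 -0.001 -1.   ] F [ 0.8 -0.2 -0.3] op 0.155 q [ 0.2   0.3   1.75 -0.    1.1   0.02]
yaw 100.14 tool shift /4cm [-6.82 -1.65  0.84] mm [-272.6  -66.1   33.6] turn/5deg 0.03
```

step_arm(
  targets=[
    [[0,-0.6,-0.5,0,0],[0,-0.7,-0.5,0,0],[0,-0.8,-0.4,0,0],[0,-0.8,-0.2,0,0],[0,-0.8,0,0,0],[0,-0.8,0,0,0],[0,-0.8,0,0,0],[0,-0.6,0,0,0],[0,-0.4,0,0,0],[0,0,0,0,0]],
  ],
)

```text
time: 31.03
eef_pos: [0.5772, -0.0363, 0.1338]
tcp_rot: [0.643, 0.766, -0.001, -0.002]
contact_force: [0.4, 0.5, -0.2]
opening: 0.158
```

step_arm(
  targets=[
    [[0,0,0,0.4,0],[0,0,0,0,0],[0,0,0,0,0]],
  ],
)

```text
time: 31.28
eef_pos: [0.5761, -0.0324, 0.1176]
tcp_rot: [0.642, 0.767, -0.001, -0.003]
contact_force: [-0.1, 0.2, 0.5]
opening: 0.152
```

```bash
python3 - <<'E'
from h import *
to([.578,-.058,.1],100)
for n,(a,b,cc,d) in(('scene',(190,300,260,440)),('top',(140,290,280,450))):
    c=cam(n); im=cv2.cvtColor(c['pixels'],cv2.COLOR_RGB2BGR)
    cv2.imwrite('pics/d%s.png'%n,cv2.resize(im[a:b,cc:d],None,fx=4,fy=4,interpolation=cv2.INTER_CUBIC))
E
```

```text
t 31.28 p [ 0.5761 -0.0324  0.1176] x [-0.176  0.984  0.003] y [ 0.984  0.176 -0.005] z [-0.006  0.002 -1.   ] F [-0.1  0.2  0.5] op 0.152 q [-0.23  0.2   1.91  0.    1.05 -0.41]
yaw 100.15 tool shift /4cm [-0.64 -0.06  0.44] mm [-25.6  -2.5  17.5] turn/5deg 0.03
```

View pics/dscene.png

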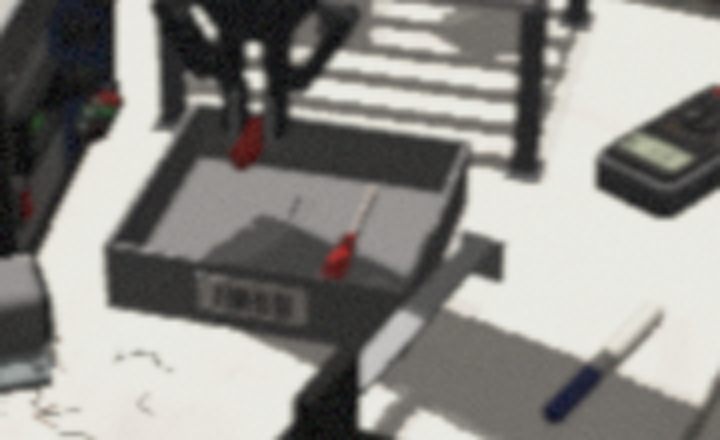

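View pics/dtop.png

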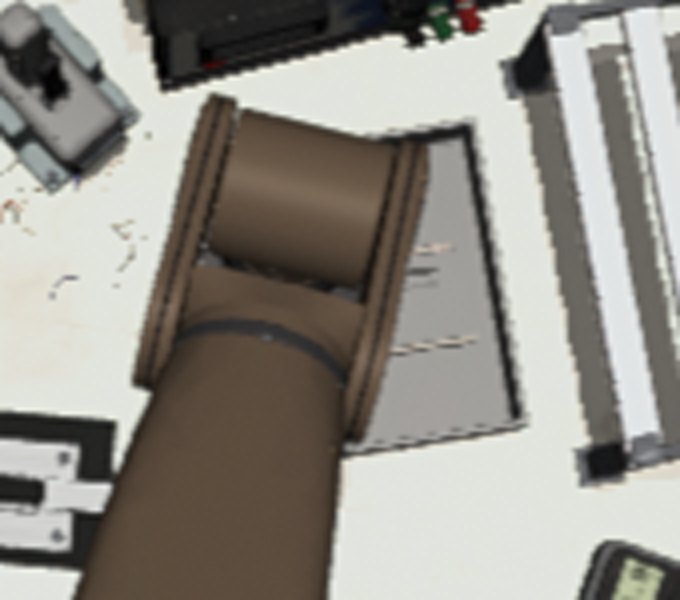

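The second driver is parallel to the first and about 25 mm short of its slot (blade end at (452,245)). I'll correct that and lower it.

step_arm(
  targets=[
    [[0,-0.3,-0.03,0,0],[0,-0.3,-0.03,0,0],[0,0,0,0.4,0],[0,0,0,0.6,0],[0,0,0,0.6,0],[0,0,0,0.5,0],[0,0,0,0.2,0],[0,0,0,0.1,0],[0,0,0,0,0],[0,0,0,0,0]],
  ],
)

```text
time: 32.22
eef_pos: [0.5811, -0.0582, 0.0254]
tcp_rot: [0.642, 0.767, 0.0, 0.001]
contact_force: [-0.0, 0.0, 0.0]
opening: 0.158
```

```bash
python3 - <<'E'
from h import *
to([.578,-.058,.0105],100)
c=cam('scene'); im=cv2.cvtColor(c['pixels'],cv2.COLOR_RGB2BGR)
cv2.imwrite('pics/b4.png',cv2.resize(im[190:300,260:440],None,fx=4,fy=4,interpolation=cv2.INTER_CUBIC))
E
```

```text
t 32.22 p [ 0.5811 -0.0582  0.0254] x [-0.176  0.984 -0.001] y [0.984 0.176 0.002] z [ 0.002 -0.001 -1.   ] F [-0.  0.  0.] op 0.158 q [-0.27  0.34  1.92 -0.    0.87 -0.45]
yaw 100.11 tool shift /4cm [ 0.02 -0.08  0.37] mm [ 0.7 -3.  14.9] turn/5deg 0.02
```

View pics/b4.png

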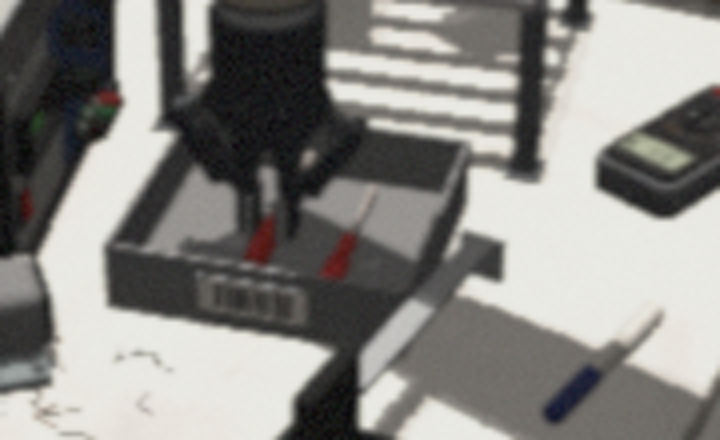

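step_arm(
  targets=[
    [[0,0,0,0.2,0],[0,0,0,0.15,0],[0,0,0,0.04,0],[0,0,0,0,0],[0,0,0,0,0]],
  ],
)

```text
time: 32.68
eef_pos: [0.58, -0.0576, 0.0086]
tcp_rot: [0.642, 0.767, -0.0, -0.0]
contact_force: [-0.1, -0.1, 1.1]
opening: 0.159
```

step_arm(
  targets=[
    [[0.2,0,0,0,0],[0.33,0,0,0,0],[0.33,0,0,0,0],[0.33,0,0,0,0],[0.33,0,0,0,0],[0.33,0,0,-0.3,0],[0.33,0,0,-0.7,0],[0.33,0,0,-0.8,0],[0.33,0,0,-0.8,0],[0.33,0,0,-0.8,0]],
  ],
)

```text
time: 33.52
eef_pos: [0.5799, -0.0575, 0.1468]
tcp_rot: [0.642, 0.767, 0.0, 0.0]
contact_force: [0.9, 0.2, -0.6]
opening: 0.326
```

step_arm(
  targets=[
    [[0.6,0.8,-0.3,0,0],[0.6,0.8,-0.3,0,0],[0.6,0.8,-0.3,0,0],[0.6,0.8,-0.3,0,0],[0.6,0.8,-0.3,0,0],[0.6,0.8,-0.3,0,0],[0.6,0.8,-0.3,0,0],[0.6,0.8,-0.3,0,0],[0.6,0,0,0,0],[0.6,0,0,0,0]],
  ],
)

```text
time: 34.35
eef_pos: [0.4399, 0.1788, 0.1454]
tcp_rot: [0.641, 0.768, 0.0, 0.001]
contact_force: [-0.0, 0.1, 0.2]
opening: 0.599
```

```bash
python3 - <<'E'
from drv import *
to([.4053,.3943,.1],192.2)
c=cam('top'); save(c,'top11.png'); im=cv2.cvtColor(c['pixels'],cv2.COLOR_RGB2BGR); drivers(im,c)
cv2.imwrite('pics/c2.png',cv2.resize(im[130:310,140:430],None,fx=2.7,fy=2.7,interpolation=cv2.INTER_CUBIC))
E
```

```text
t 34.35 p [0.4399 0.1788 0.1454] x [-0.179  0.984 -0.   ] y [0.984 0.179 0.001] z [ 0.001 -0.    -1.   ] F [-0.   0.1  0.2] op 0.599 q [ 0.17 -0.07  2.13 -0.    1.08 -0.01]
yaw 100.33 tool shift /4cm [5.46 0.11 1.13] mm [218.3   4.6  45.3] turn/5deg -18.37
px [355.3 213.4] 135 c [ 0.5804 -0.0583] wh [0.0152 0.0724] axis deg -80.0
px [357.6 230.6] 137 c [ 0.5348 -0.0639] wh [0.0151 0.0726] axis deg -79.6
px [181.5 278.9] 132 c [0.4053 0.3941] wh [0.0718 0.0146] axis deg 12.0
```

View pics/c2.png

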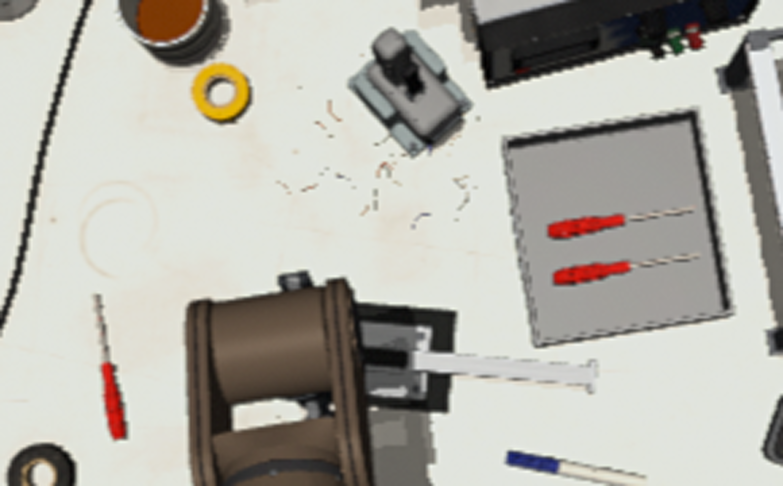

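step_arm(
  targets=[
    [[0.4,0.6,0.1,0,0],[0.4,0.8,0,0,0],[0.4,0.8,0,0,0],[0.4,0.8,0,0,0],[0.4,0.8,0,0,0],[0.4,0.8,0,0,0],[0.4,0.8,0,0,0],[0.4,0,0,0,-1],[0.4,0,0,0,-1],[0.4,0,0,0,-1]],
  ],
)

```text
time: 35.23
eef_pos: [0.4078, 0.3906, 0.1447]
tcp_rot: [0.535, 0.845, 0.0, 0.0]
contact_force: [-0.1, 0.5, -0.5]
opening: 0.4
```

step_arm(
  targets=[
    [[0.4,0,0,0,-1],[0.4,0,0,0,-1],[0.4,0,0,0,-1],[0.4,0,0,0,-1],[0.4,0,0,0,-1],[0.4,0,0,0,-1],[0.4,0,0,0,-1],[0.4,0,0,0,-1],[0.4,0,0,0,-1],[0.4,0,0,0,-1]],
  ],
)

```text
time: 36.07
eef_pos: [0.4082, 0.3898, 0.1448]
tcp_rot: [0.129, 0.992, 0.0, 0.0]
contact_force: [0.4, 0.3, -0.8]
opening: 0.4
```

step_arm(
  targets=[
    [[0.4,0,0,0,-1],[0.4,0,0,0,-1],[0.4,0,0,0,-1],[0.4,0,0,0,-1],[0.4,0,0,0,-1],[0.4,0,0,0,-0.35],[0.4,0,0,0,0],[0.4,0,0,0,0]],
  ],
)

```text
time: 36.73
eef_pos: [0.4078, 0.3901, 0.1448]
tcp_rot: [-0.102, 0.995, 0.0, 0.0]
contact_force: [0.1, -0.4, 0.2]
opening: 0.4
```

```bash
python3 - <<'E'
from drv import *
c=cam('top'); im=cv2.cvtColor(c['pixels'],cv2.COLOR_RGB2BGR); drivers(im,c); print(ray(c,140+42/2.7,130+475/2.7,.02))
to([.4053,.3942,.007],192.1)
E
```

```text
px [355.3 213.4] 135 c [ 0.5804 -0.0583] wh [0.0152 0.0724] axis deg -80.0
px [357.5 230.6] 138 c [ 0.5348 -0.0639] wh [0.0151 0.0726] axis deg -79.8
px [182.3 284.2] 79 c [0.3871 0.3911] wh [0.0382 0.014 ] axis deg 11.9
[0.33171087 0.45484475 0.02      ]
t 36.78 p [0.4075 0.3903 0.1447] x [-0.979 -0.203 -0.   ] y [-0.203  0.979 -0.   ] z [ 0. -0. -1.] F [ 1.  -0.2 -0. ] op 0.405 q [ 0.58  0.13  1.92 -0.    1.08 -1.19]
yaw -168.27 tool shift /4cm [0.03 0.11 3.44] mm [  1.4   4.3 137.7] turn/5deg -0.07
```

Part of the driver is hidden by the arm, but the visible portion matches the earlier pose, and the black tape is clear at (0.33, 0.455). Descending.

step_arm(
  targets=[
    [[0.4,0.03,0.11,0.5,-0.07],[0.4,0,0,0.7,0],[0.4,0,0,0.7,0],[0.4,0,0,0.7,0],[0.4,0,0,0.4,0],[0.4,0,0,0.2,0],[0.4,0,0,0,0],[0.4,0,0,0,0]],
  ],
)

```text
time: 37.45
eef_pos: [0.405, 0.3951, 0.0169]
tcp_rot: [-0.106, 0.994, 0.0, 0.0]
contact_force: [-0.3, -0.1, 0.5]
opening: 0.4
```

```bash
python3 - <<'E'
from h import *
to([.4053,.3942,.005],192.1)
c=cam('scene'); im=cv2.cvtColor(c['pixels'],cv2.COLOR_RGB2BGR)
cv2.imwrite('pics/b5.png',cv2.resize(im[300:460,200:400],None,fx=3.5,fy=3.5,interpolation=cv2.INTER_CUBIC))
E
```

```text
t 37.45 p [0.405  0.3951 0.0169] x [-0.977 -0.211 -0.   ] y [-0.211  0.977  0.   ] z [ 0.  0. -1.] F [-0.3 -0.1  0.5] op 0.4 q [ 0.59  0.32  1.97 -0.    0.85 -1.19]
yaw -167.81 tool shift /4cm [-0.   -0.02  0.3 ] mm [-0.1 -0.9 11.9] turn/5deg 0.02
```

View pics/b5.png

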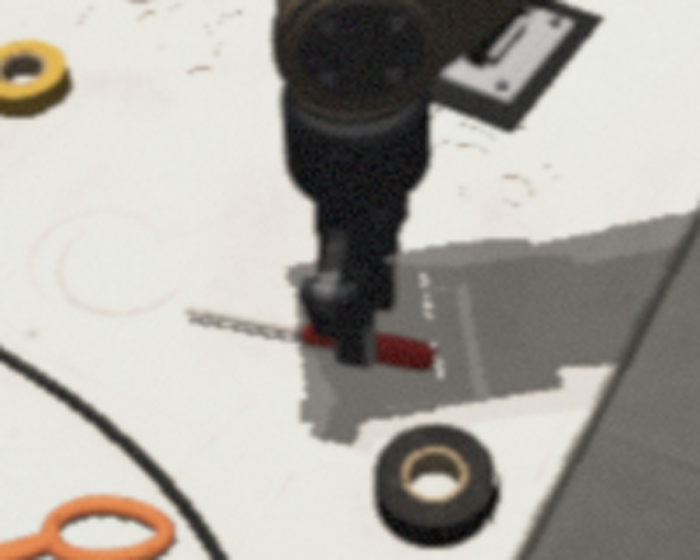

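step_arm(
  targets=[
    [[0.4,0,0,0.28,0],[0,0,0,0,0],[0,0,0,0,0],[0,0,0,0,0],[0,0,0,0,0],[0,0,0,0,0]],
  ],
)

```text
time: 38.0
eef_pos: [0.4045, 0.3951, 0.0056]
tcp_rot: [-0.107, 0.994, 0.0, 0.0]
contact_force: [-0.1, 0.9, -0.7]
opening: 0.154
```

step_arm(
  targets=[
    [[0,0,0,-0.4,0],[0,0,0,-0.8,0],[0,0,0,-0.8,0],[0,0,0,-0.8,0],[0,0,0,-0.7,0],[0,0,0,0,0],[0,0,0,0,0]],
  ],
)

```text
time: 38.58
eef_pos: [0.4056, 0.3958, 0.148]
tcp_rot: [-0.106, 0.994, 0.001, 0.002]
contact_force: [0.2, -0.6, -1.7]
opening: 0.152
```

```bash
python3 - <<'E'
from h import *
to([.6205,-.050,.1],100)
c=cam('scene'); im=cv2.cvtColor(c['pixels'],cv2.COLOR_RGB2BGR)
cv2.imwrite('pics/b6.png',cv2.resize(im[260:460,200:400],None,fx=3,fy=3,interpolation=cv2.INTER_CUBIC))
E
```

```text
t 38.58 p [0.4056 0.3958 0.148 ] x [-0.977 -0.212 -0.005] y [-0.212  0.977  0.002] z [ 0.004  0.003 -1.   ] F [ 0.2 -0.6 -1.7] op 0.152 q [ 0.59  0.13  1.92 -0.    1.09 -1.19]
yaw -167.77 tool shift /4cm [ -2.88 -12.03   1.19] mm [-115.3 -481.3   47.6] turn/5deg 18.45
```

View pics/b6.png

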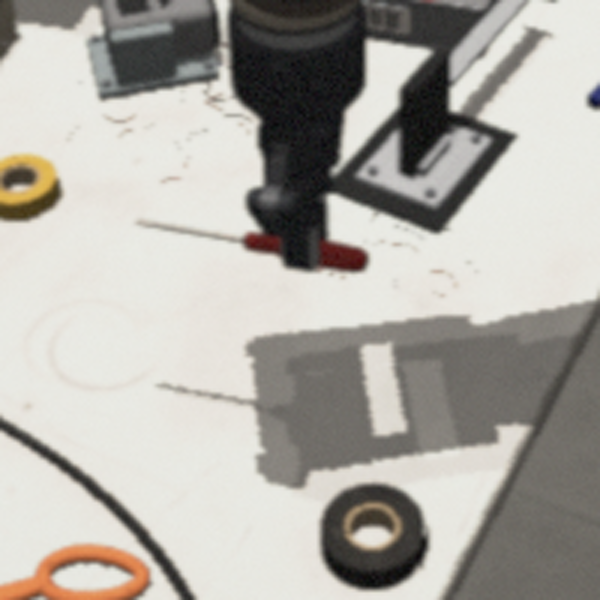

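step_arm(
  targets=[
    [[0,0,0,0,0.5],[0,0,0,0,1],[0,0,0,0,1],[0,0,0,0,1],[0,0,0,0,1],[0,0,0,0,1],[0,0,0,0,1],[0,0,0,0,1],[0,0,0,0,1],[0,0,0,0,1]],
  ],
)

```text
time: 39.47
eef_pos: [0.403, 0.394, 0.1424]
tcp_rot: [0.305, 0.952, -0.002, -0.002]
contact_force: [-0.3, -0.3, -0.6]
opening: 0.156
```

step_arm(
  targets=[
    [[0,0,0,0,1],[0,0,0,0,1],[0,0,0,0,1],[0,0,0,0,1],[0,0,0,0,1],[0,0,0,0,1],[0,0,0,0,1],[0,0,0,0,1],[0,0,0,0,0.95],[0,0,0,0,0]],
  ],
)

```text
time: 40.3
eef_pos: [0.4031, 0.3941, 0.1426]
tcp_rot: [0.644, 0.765, -0.002, -0.001]
contact_force: [-0.7, 1.1, 0.1]
opening: 0.157
```

step_arm(
  targets=[
    [[0,-0.4,0.1,-0.1,0],[0,-0.8,0.3,0,0],[0,-0.8,0.3,0,0],[0,-0.8,0.3,0,0],[0,-0.8,0.3,0,0],[0,-0.8,0.3,0,0],[0,-0.8,0.3,0,0],[0,-0.8,0.3,0,0],[0,-0.8,0.3,0,0],[0,0,0,0,0]],
  ],
)

```text
time: 41.13
eef_pos: [0.552, 0.1397, 0.148]
tcp_rot: [0.644, 0.765, -0.001, 0.0]
contact_force: [-0.2, 0.5, -0.3]
opening: 0.158
```

step_arm(
  targets=[
    [[0,0,0,0,0],[0,0,0,0,0]],
  ],
)

```text
time: 41.3
eef_pos: [0.5489, 0.1445, 0.1479]
tcp_rot: [0.643, 0.766, -0.001, -0.001]
contact_force: [-0.1, 0.3, -0.2]
opening: 0.155
```

```bash
python3 - <<'E'
from h import *
to([.6205,-.050,.1],100)
E
```

```text
t 41.3 p [0.5489 0.1445 0.1479] x [-0.174  0.985  0.001] y [ 0.985  0.174 -0.003] z [-0.003  0.    -1.   ] F [-0.1  0.3 -0.2] op 0.155 q [ 0.08  0.14  1.91  0.    1.1  -0.1 ]
yaw 100.01 tool shift /4cm [-5.1   0.92  1.19] mm [-204.    36.8   47.6] turn/5deg 0.0
```

step_arm(
  targets=[
    [[0,-0.5,0,0,0],[0,-0.7,0,0,0],[0,-0.7,0.1,0,0],[0,-0.7,0.2,0,0],[0,-0.7,0.2,0,0],[0,-0.7,0.2,0,0],[0,-0.6,0.2,0,0],[0,-0.4,0,0,0],[0,0,0,0,0],[0,0,0,0,0]],
  ],
)

```text
time: 42.13
eef_pos: [0.6193, -0.0455, 0.1486]
tcp_rot: [0.643, 0.766, -0.0, -0.001]
contact_force: [0.5, 1.3, -0.8]
opening: 0.156
```

step_arm(
  targets=[
    [[0,0,0,0.4,0],[0,0,0,0.4,0],[0,0,0,0,0],[0,0,0,0,0]],
  ],
)

```text
time: 42.47
eef_pos: [0.6186, -0.0444, 0.1161]
tcp_rot: [0.642, 0.767, -0.001, -0.002]
contact_force: [-0.4, -0.3, 0.6]
opening: 0.154
```

```bash
python3 - <<'E'
from h import *
to([.6205,-.050,.0095],100)
for n,(a,b,cc,d) in(('scene',(190,300,260,440)),('top',(140,290,280,450))):
    c=cam(n); im=cv2.cvtColor(c['pixels'],cv2.COLOR_RGB2BGR)
    cv2.imwrite('pics/e%s.png'%n,cv2.resize(im[a:b,cc:d],None,fx=4,fy=4,interpolation=cv2.INTER_CUBIC))
E
```

```text
t 42.47 p [ 0.6186 -0.0444  0.1161] x [-0.175  0.985  0.002] y [ 0.985  0.175 -0.003] z [-0.003  0.001 -1.   ] F [-0.4 -0.3  0.6] op 0.154 q [-0.24  0.29  1.8   0.    1.06 -0.41]
yaw 100.09 tool shift /4cm [-0.15  0.03  2.66] mm [ -6.1   1.3 106.5] turn/5deg 0.02
```

View pics/escene.png

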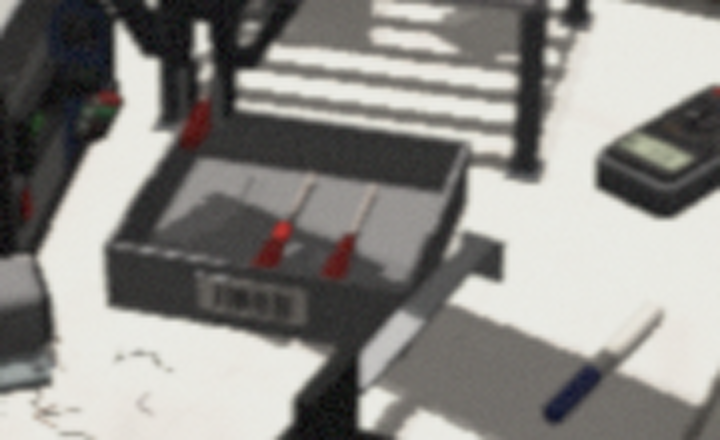

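View pics/etop.png

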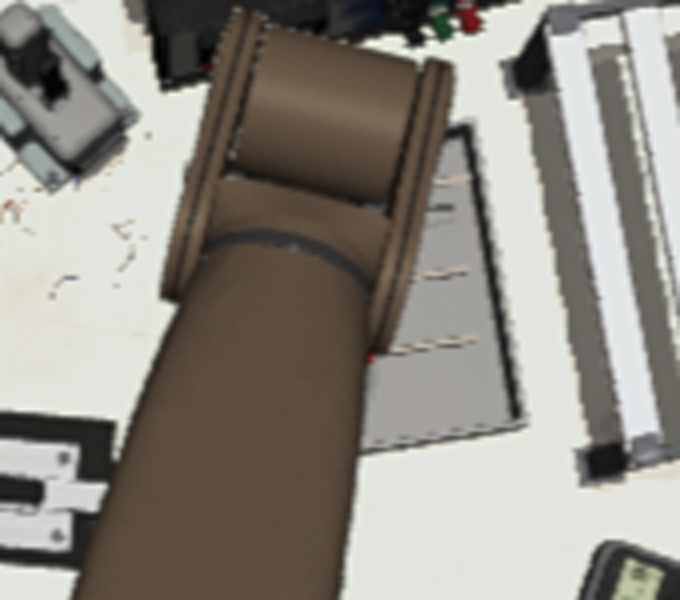

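All three are parallel, blades to the back. I'll lower the last one.

step_arm(
  targets=[
    [[0,-0.1,0,0,0],[0,0,0,0.4,0],[0,0,0,0.6,0],[0,0,0,0.6,0],[0,0,0,0.5,0],[0,0,0,0.2,0],[0,0,0,0.1,0],[0,0,0,0,0],[0,0,0,0,0]],
  ],
)

```text
time: 43.32
eef_pos: [0.622, -0.0506, 0.0229]
tcp_rot: [0.643, 0.766, 0.001, 0.001]
contact_force: [-0.0, -0.4, -0.8]
opening: 0.158
```

```bash
python3 - <<'E'
from h import *
to([.6205,-.050,.0095],100)
c=cam('scene'); im=cv2.cvtColor(c['pixels'],cv2.COLOR_RGB2BGR)
cv2.imwrite('pics/b7.png',cv2.resize(im[190:300,260:440],None,fx=4,fy=4,interpolation=cv2.INTER_CUBIC))
E
```

```text
t 43.32 p [ 0.622  -0.0506  0.0229] x [-0.173  0.985 -0.001] y [0.985 0.173 0.002] z [ 0.003 -0.001 -1.   ] F [-0.  -0.4 -0.8] op 0.158 q [-0.24  0.42  1.82 -0.    0.9  -0.42]
yaw 99.98 tool shift /4cm [ 0.02 -0.04  0.33] mm [ 0.9 -1.4 13.4] turn/5deg -0.0
```

View pics/b7.png

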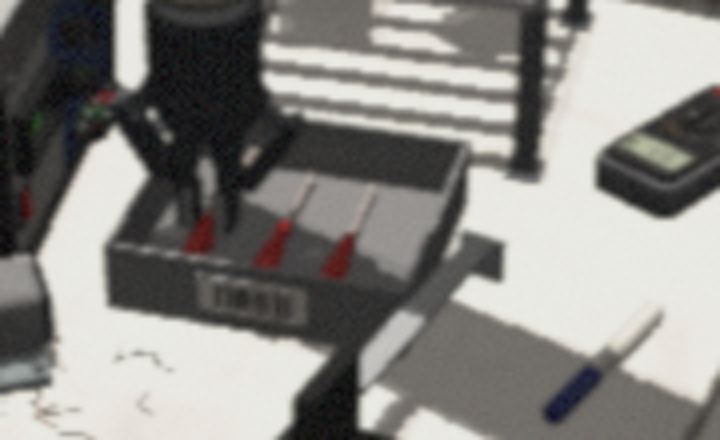

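step_arm(
  targets=[
    [[0,0,0,0.2,0],[0,0,0,0.13,0],[0,0,0,0,0],[0,0,0,0,0],[0.2,0,0,0,0],[0.33,0,0,0,0],[0.33,0,0,0,0],[0.33,0,0,0,0],[0.33,0,0,0,0]],
  ],
)

```text
time: 44.12
eef_pos: [0.6205, -0.0502, 0.0078]
tcp_rot: [0.643, 0.766, -0.0, -0.0]
contact_force: [0.9, 0.0, -0.5]
opening: 0.329
```

step_arm(
  targets=[
    [[0.33,0,0,-0.3,0],[0.33,0,0,-0.7,0],[0.33,0,0,-0.8,0],[0.33,0,0,-0.8,0],[0.33,0,0,-0.8,0],[0.33,0,0,-0.8,0],[0.33,0,0,-0.8,0],[0.33,0,0,-0.8,0],[0.33,0,0,0,0]],
  ],
)

```text
time: 44.87
eef_pos: [0.6244, -0.051, 0.2506]
tcp_rot: [0.643, 0.766, 0.003, 0.007]
contact_force: [0.8, -0.4, 1.4]
opening: 0.331
```

```bash
python3 - <<'E'
from h import *
st()
c=cam('top'); im=cv2.cvtColor(c['pixels'],cv2.COLOR_RGB2BGR); save(c,'top12.png')
cv2.imwrite('pics/f1.png',cv2.resize(im[125:275,240:420],None,fx=4,fy=4,interpolation=cv2.INTER_CUBIC))
c=cam('scene'); im=cv2.cvtColor(c['pixels'],cv2.COLOR_RGB2BGR)
cv2.imwrite('pics/f2.png',cv2.resize(im[190:310,210:390],None,fx=4,fy=4,interpolation=cv2.INTER_CUBIC))
E
```

```text
t 44.87 p [ 0.6244 -0.051   0.2506] x [-0.173  0.985 -0.006] y [0.985 0.173 0.014] z [ 0.015 -0.004 -1.   ] F [ 0.8 -0.4  1.4] op 0.331 q [-0.24  0.16  1.69  0.    1.28 -0.42]
```

View pics/f1.png

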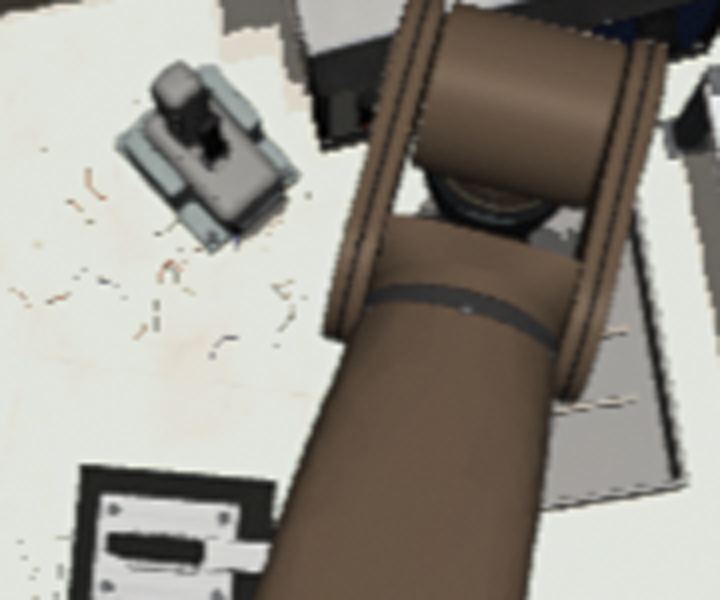

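View pics/f2.png

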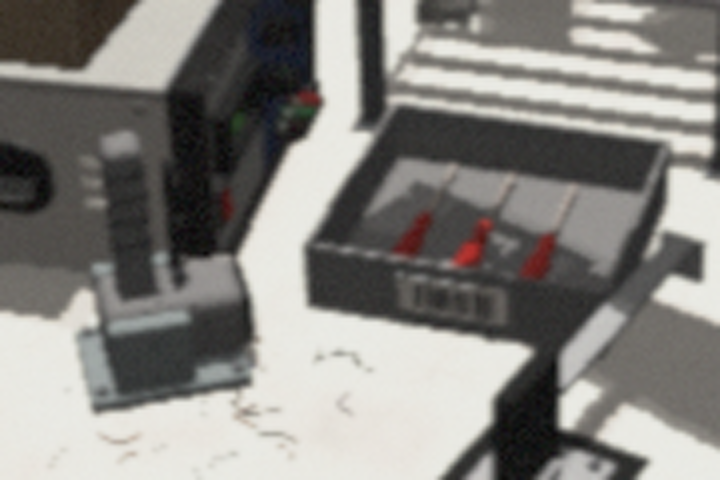

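All three drivers lie in the tote side by side, blades to the back. Next is the scanner, seen at f1 (120–298, 65–250) with its handle top at (180,90) and its trigger toward (210,145). I'll measure its pose.

```bash
python3 - <<'E'
from fit import *
c=cam('top');P=cloud(c).reshape(-1,3);im=cv2.cvtColor(c['pixels'],cv2.COLOR_RGB2BGR)
k=P[(P[:,0]>.66)&(P[:,0]<.76)&(P[:,1]>.08)&(P[:,1]<.17)]
for z in((.158,.175),(.05,.07)): rect(k[(k[:,2]>z[0])&(k[:,2]<z[1])][:,:2],str(z))
T=lambda u,v,z: ray(c,240+u/4,125+v/4,z)[:2]
for z in(.006,.012):
  m=np.array([T(*q,z) for q in((120,140),(215,68),(298,178),(215,250))]); cc=m.mean(0)
  d=((m[0]+m[1])-(m[2]+m[3]))/2; e=((m[1]+m[2])-(m[0]+m[3]))/2
  print(z,'plate',m.round(4).tolist(),'c',cc.round(4),'len',np.linalg.norm(d).round(4),np.linalg.norm(e).round(4),'ang x',np.degrees(np.arctan2(d[1],d[0])).round(1),'ang other',np.degrees(np.arctan2(e[1],e[0])).round(1))
cv2.imwrite('pics/g1.png',cv2.resize(im[130:200,260:330],None,fx=8,fy=8,interpolation=cv2.INTER_CUBIC))
c2=cam('scene');im=cv2.cvtColor(c2['pixels'],cv2.COLOR_RGB2BGR)
cv2.imwrite('pics/g2.png',cv2.resize(im[210:300,215:285],None,fx=6,fy=6,interpolation=cv2.INTER_CUBIC))
Q=cloud(c2).reshape(-1,3); k=Q[(Q[:,0]>.66)&(Q[:,0]<.76)&(Q[:,1]>.08)&(Q[:,1]<.17)]
rect(k[(k[:,2]>.158)&(k[:,2]<.175)][:,:2],'scene handle'); print(k[(k[:,2]>.1)][:,2].max())
E
```

```text
(0.158, 0.175) 101 c 0.7159 0.1222 wh 0.0235 0.0249 corners [[0.6990000009536743, 0.125], [0.7139999866485596, 0.10499999672174454], [0.7329999804496765, 0.11900000274181366], [0.7179999947547913, 0.13899999856948853]]
(0.05, 0.07) 592 c 0.7002 0.1071 wh 0.0932 0.0779 corners [[0.6399999856948853, 0.10499999672174454], [0.6919999718666077, 0.04699999839067459], [0.7609999775886536, 0.10999999940395355], [0.7089999914169312, 0.16699999570846558]]
0.006 plate [[0.7197, 0.1722], [0.7693, 0.1101], [0.6957, 0.0537], [0.6467, 0.1077]] c [0.7078 0.1109] len 0.095 0.0761 ang x 39.5 ang other -49.6
0.012 plate [[0.7182, 0.1715], [0.7676, 0.1098], [0.6944, 0.0536], [0.6456, 0.1073]] c [0.7065 0.1105] len 0.0946 0.0758 ang x 39.5 ang other -49.6
scene handle 74 c 0.715 0.1255 wh 0.0238 0.0273 corners [[0.6970000267028809, 0.12800000607967377], [0.7149999737739563, 0.10700000077486038], [0.7329999804496765, 0.12300000339746475], [0.7149999737739563, 0.14399999380111694]]
0.16934376640065818
```

View pics/g1.png

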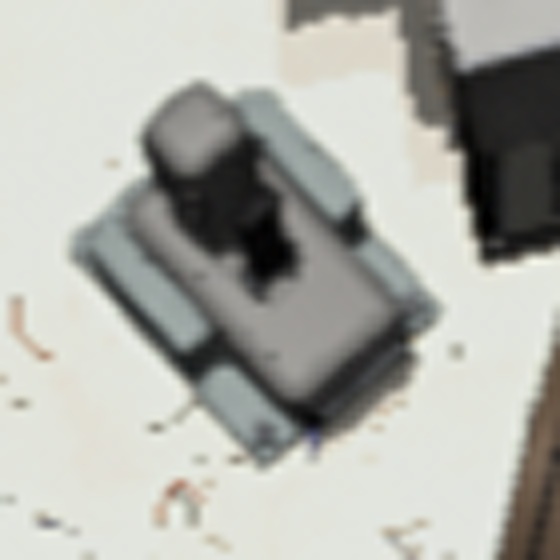

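View pics/g2.png

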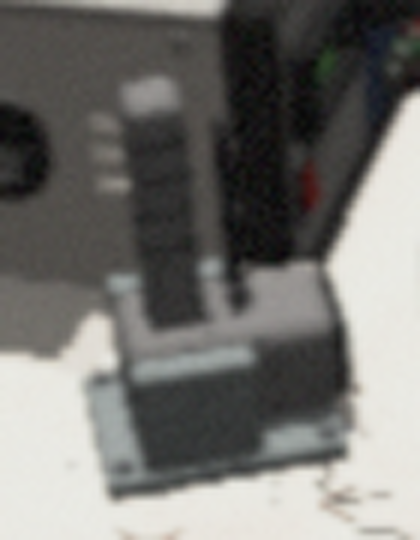

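step_arm(
  targets=[
    [[1,0.5,0,0,0],[1,0.7,0,0,0],[1,0.7,0,0,-0.8],[1,0.7,0,0,-1],[1,0.7,0,0,-1],[1,0.3,0,0,-1],[1,0,0,0,-1],[1,0,0,0,-1],[1,0,0,0,0],[1,0,0,0,0]],
  ],
)

```text
time: 45.9
eef_pos: [0.586, 0.0893, 0.2383]
tcp_rot: [0.432, 0.902, -0.001, -0.002]
contact_force: [-0.5, -1.1, -0.2]
opening: 0.997
```

```bash
python3 - <<'E'
from h import *
to([.7129,.1205,.25],129)
E
```

```text
t 45.9 p [0.586  0.0893 0.2383] x [-0.627  0.779  0.002] y [ 0.779  0.627 -0.003] z [-0.003  0.    -1.   ] F [-0.5 -1.1 -0.2] op 0.997 q [-0.02  0.1   1.78 -0.    1.27 -0.7 ]
yaw 128.85 tool shift /4cm [-1.38  2.96 -0.3 ] mm [-55.2 118.4 -12.2] turn/5deg -0.03
```

step_arm(
  targets=[
    [[1,-0.3,0.5,0,0],[1,-0.3,0.6,0,0],[1,-0.3,0.6,0,0],[1,-0.3,0.6,0,0],[1,-0.18,0.4,0,0],[1,0,0.2,0,0],[1,0,0,0,0],[1,0,0,0,0]],
  ],
)

```text
time: 46.57
eef_pos: [0.7111, 0.1192, 0.2391]
tcp_rot: [0.431, 0.902, -0.001, -0.001]
contact_force: [-0.4, 0.4, 0.3]
opening: 0.997
```

```bash
python3 - <<'E'
from h import *
to([.7129,.1205,.111],129)
c=cam('scene'); save(c,'s20.png'); im=cv2.cvtColor(c['pixels'],cv2.COLOR_RGB2BGR)
cv2.imwrite('pics/h1.png',cv2.resize(im[160:310,190:340],None,fx=4,fy=4,interpolation=cv2.INTER_CUBIC))
E
```

```text
t 46.57 p [0.7111 0.1192 0.2391] x [-0.628  0.778  0.001] y [ 0.778  0.628 -0.002] z [-0.002 -0.    -1.   ] F [-0.4  0.4  0.3] op 0.997 q [ 0.03  0.38  1.44 -0.    1.32 -0.65]
yaw 128.94 tool shift /4cm [-0.01  0.06  3.2 ] mm [ -0.3   2.5 128.1] turn/5deg -0.01
```

View pics/h1.png

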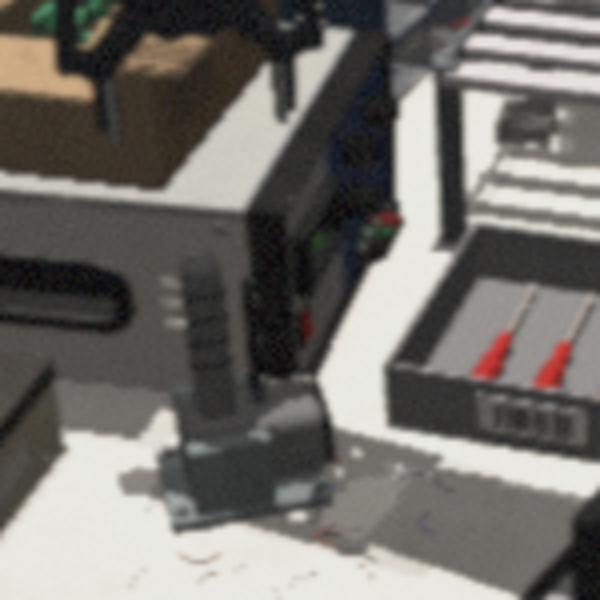

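The open fingers are centred above handle and trigger. Going down.

step_arm(
  targets=[
    [[1,0,0.06,0.3,0],[1,0,0,0.4,0],[1,0,0,0.5,0],[1,0,0,0.5,0],[1,0,0,0.5,0],[1,0,0,0.5,0],[1,0,0,0.3,0],[1,0,0,0.1,0],[1,0,0,0,0],[1,0,0,0,0]],
  ],
)

```text
time: 47.45
eef_pos: [0.714, 0.1207, 0.1171]
tcp_rot: [0.431, 0.902, 0.0, 0.001]
contact_force: [-0.1, -0.4, 0.7]
opening: 1.0
```

```bash
python3 - <<'E'
from h import *
to([.7129,.1205,.111],129)
c=cam('scene'); save(c,'s21.png'); im=cv2.cvtColor(c['pixels'],cv2.COLOR_RGB2BGR)
cv2.imwrite('pics/h2.png',cv2.resize(im[160:310,190:340],None,fx=4,fy=4,interpolation=cv2.INTER_CUBIC))
E
```

```text
t 47.45 p [0.714  0.1207 0.1171] x [-0.629  0.777 -0.001] y [0.777 0.629 0.001] z [ 0.001  0.    -1.   ] F [-0.1 -0.4  0.7] op 1.0 q [ 0.03  0.49  1.52  0.    1.13 -0.65]
yaw 128.97 tool shift /4cm [ 0.01 -0.03  0.15] mm [ 0.5 -1.   6. ] turn/5deg -0.01
```

View pics/h2.png

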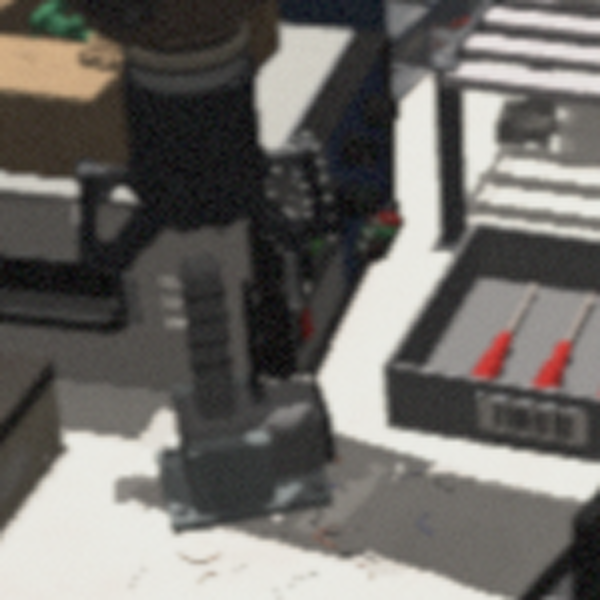

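step_arm(
  targets=[
    [[1,0,0,0.1,0],[0.6,0,0,0,0],[0.35,0,0,0,0],[0,0,0,0,0],[0,0,0,0,0],[0,0,0,0,0],[0,0,0,0,0],[0,0,0,0,0]],
  ],
  squeeze=30,
)

```text
time: 48.17
eef_pos: [0.7146, 0.1213, 0.1131]
tcp_rot: [0.43, 0.903, 0.001, 0.001]
contact_force: [4.3, 1.7, 2.8]
opening: 0.393
```

```bash
python3 - <<'E'
from h import *
st()
c=cam('scene'); im=cv2.cvtColor(c['pixels'],cv2.COLOR_RGB2BGR)
cv2.imwrite('pics/h3.png',cv2.resize(im[160:310,190:340],None,fx=4,fy=4,interpolation=cv2.INTER_CUBIC))
E
```

```text
t 48.17 p [0.7146 0.1213 0.1131] x [-0.63   0.777 -0.001] y [0.777 0.63  0.002] z [ 0.002  0.    -1.   ] F [4.3 1.7 2.8] op 0.393 q [ 0.03  0.5   1.53  0.    1.12 -0.65]
```

View pics/h3.png

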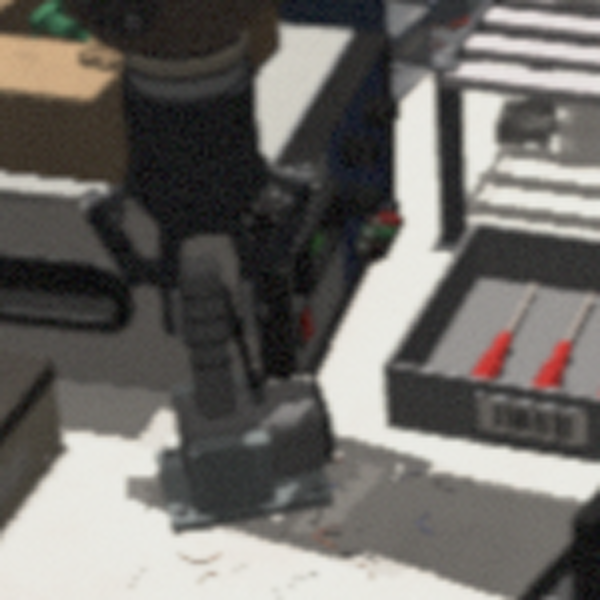

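The opening is 0.393, about 33–34 mm, with a net push from the handle side, so the trigger may not be fully in. I'll shift 2 mm toward the handle's back and grip harder.

step_arm(
  targets=[
    [[0,0,0.05,0,0],[0,0,0,0,0],[0,0,0,0,0],[0,0,0,0,0],[0,0,0,0,0],[0,0,0,0,0]],
  ],
  squeeze=60,
)

```text
time: 48.72
eef_pos: [0.7151, 0.1217, 0.1134]
tcp_rot: [0.43, 0.903, -0.001, -0.0]
contact_force: [0.0, 1.6, 5.9]
opening: 0.356
```

```bash
python3 -c "
from h import *
st()"
```

```text
t 48.72 p [0.7151 0.1217 0.1134] x [-0.631  0.776 -0.001] y [ 0.776  0.631 -0.002] z [-0.001 -0.002 -1.   ] F [0.  1.6 5.9] op 0.356 q [ 0.03  0.5   1.52 -0.    1.12 -0.65]
```

The opening is now 0.356, about 31 mm, so the trigger is fully in. I'll hold it for over a second, then release.

step_arm(
  targets=[
    [[0,0,0,0,0],[0,0,0,0,0],[0,0,0,0,0],[0,0,0,0,0],[0,0,0,0,0],[0,0,0,0,0],[0,0,0,0,0],[0,0,0,0,0],[0,0,0,0,0],[0,0,0,0,0]],
  ],
)

```text
time: 49.55
eef_pos: [0.7151, 0.1217, 0.1134]
tcp_rot: [0.43, 0.903, -0.001, -0.0]
contact_force: [0.3, 1.2, 5.8]
opening: 0.366
```

step_arm(
  targets=[
    [[0,0,0,0,0],[0,0,0,0,0],[0,0,0,0,0],[0.5,0,0,0,0],[1,0,-0.05,0,0],[1,0,0,0,0],[1,0,0,0,0],[1,0,0,0,0],[1,0,0,0,0],[1,0,0,0,0]],
  ],
)

```text
time: 50.38
eef_pos: [0.7138, 0.1208, 0.1121]
tcp_rot: [0.431, 0.902, 0.0, 0.0]
contact_force: [1.2, -0.4, -0.3]
opening: 1.001
```

step_arm(
  targets=[
    [[1,0,0,0,0],[1,0,0,0,0],[1,0,0,-0.4,0],[1,0,0,-0.6,0],[1,0,0,-0.6,0],[1,0,0,-0.6,0],[1,0,0,-0.6,0],[1,0,0,-0.6,0],[1,0,0,0,0],[1,0,0,0,0]],
  ],
)

```text
time: 51.22
eef_pos: [0.7149, 0.1208, 0.2523]
tcp_rot: [0.431, 0.903, 0.001, 0.003]
contact_force: [-1.3, -0.9, -0.9]
opening: 1.0
```

```bash
python3 -c "
from h import *
to([.6,.25,.25])"
```

```text
t 51.22 p [0.7149 0.1208 0.2523] x [-0.629  0.777 -0.004] y [0.777 0.629 0.005] z [ 0.006  0.    -1.   ] F [-1.3 -0.9 -0.9] op 1.0 q [ 0.03  0.38  1.42  0.    1.33 -0.65]
yaw 128.98 tool shift /4cm [ 4.32 -0.2   0.04] mm [172.7  -8.1   1.6] turn/5deg None
```

step_arm(
  targets=[
    [[1,0.6,0,0,0],[1,0.7,0,0,0],[1,0.7,0,0,0],[1,0.7,0,0,0],[1,0.7,0,0,0],[1,0.7,0,0,0],[1,0,0,0,0],[1,0,0,0,0]],
  ],
)

```text
time: 51.88
eef_pos: [0.609, 0.2492, 0.2467]
tcp_rot: [0.43, 0.903, -0.001, -0.001]
contact_force: [0.4, 0.2, -0.0]
opening: 1.0
```

```bash
python3 - <<'E'
from drv import *
st()
c=cam('top'); save(c,'top30.png'); drivers(cv2.cvtColor(c['pixels'],cv2.COLOR_RGB2BGR),c,z=.013)
c=cam('scene'); save(c,'scene30.png')
E
```

```text
t 51.88 p [0.609  0.2492 0.2467] x [-0.631  0.776  0.001] y [ 0.776  0.631 -0.002] z [-0.002 -0.001 -1.   ] F [ 0.4  0.2 -0. ] op 1.0 q [ 0.23  0.24  1.6  -0.    1.3  -0.45]
px [353.  197.5] 134 c [ 0.6215 -0.051 ] wh [0.0148 0.0736] axis deg -79.8
px [355.3 213.4] 135 c [ 0.5798 -0.0581] wh [0.0151 0.0722] axis deg -80.0
px [357.6 230.6] 137 c [ 0.5344 -0.0636] wh [0.015  0.0724] axis deg -79.6
```

View pics/top30.png

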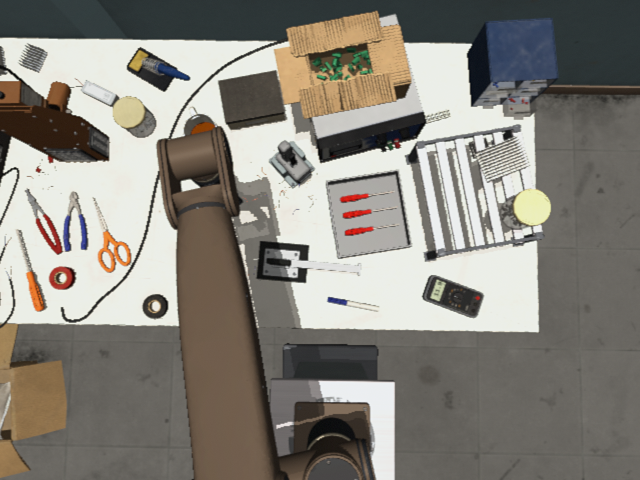

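View pics/scene30.png

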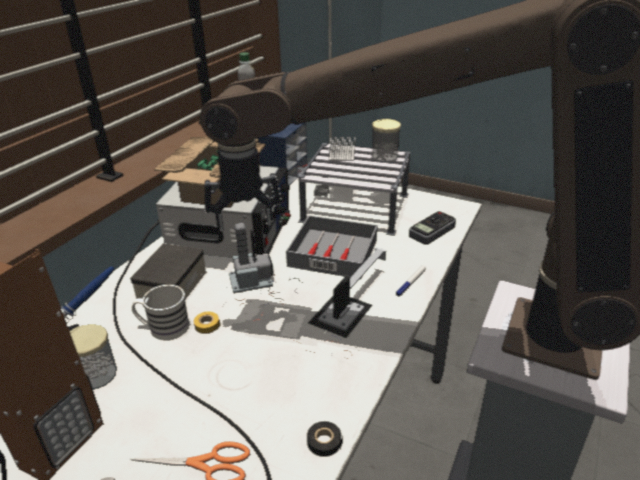

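Everything is in place: three drivers parallel in the tote at (355,214), the hook on its mat, and the arm clear. Handing in.

```bash
python3 -c "
from h import *
print(sign_off())"
```

```text
the job is handed in; nothing more can be done
None
```

I did every step of the job and handed it in at about 52 s of the 210 s allowed; the system gives no verdict. Only three screwdrivers were present at the start.

I hooked the tote's front wall and dragged the tote out, then stood the hook back on its mat. The three drivers went in side by side, blades towards the back. Then I squeezed the scanner trigger and let it go.

**Last checks from the cameras and arm state:**
- **Tote:** its middle was about 128 mm in front of the rack when I measured it after the drag. I did not re-measure it, but it looked unmoved in the last pictures.
- **Hook:** upright, and about 4 mm from the mat's middle, judging by where I released it.
- **Drivers:** their axes are −79.6° to −80.0° against the tote's −80°. The first driver's middle was about 5 mm off the tote's centre lengthwise. The other two went to matching positions.
- **Bystanders:** the multimeter looked unmoved in both last views. The tape roll was hidden in the top view but looked unmoved in the scene view.

**Disagreements and limits:**
- **Trigger:** the first squeeze stopped at about 33–34 mm, not clearly full, so I shifted the tool 2 mm and gripped harder. It then held at about 31 mm for over a second. I had no direct trigger angle, so both "fully in" and "sprung back out" are inferred.
- **Scanner angle:** it measured between 37° and 42° depending on the view and feature; I used 39°.

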